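# Spice jars back into their packed row, mug on its hook

## Task

Tidy the spice rack: stand every loose spice jar back in the rack's row so that the jars go in order of height from the shortest at the left to the tallest at the right, sliding the jars that are already there apart to make room (do not lift these out), with every returned jar close beside both its neighbours (gaps of at most about 2 cm). Hang the enamel mug by its handle on the hook at the left end of the rack, and leave the other things on the table where they are.

Things in the scene. Friction and masses are not known exactly. Their poses are not given: they have to be found in the camera images.
- rack: Fixed wooden spice rack: a shallow channel for one row of jars along its own y (+y to the robot's left, +x away from the robot). Origin at table height under the channel's middle. Inside: y -175 to +175 mm, x -24 to +24 mm, floor at z 8 mm; walls 8 mm thick, tops at z 20 mm. On its left end a 16 mm round post (x +20, y +270, top z 212 mm) carries the hook arm.
- rack_hook (a point): Point on the hook's rod where the mug hangs clear of the post: x -62, y +270, z +200 mm of the rack; axes as the rack's. The rod is steel, 7 mm thick, level, runs along the rack's x from the post towards the robot to x -90 mm, where its end bends up by 20 mm (tip at x -98 mm of the rack)
- jar_60: square white ceramic spice jar with a wooden lid, 40x40 mm over its whole height (sides along its x and y), 60 mm tall, 96 g; origin at the centre of its underside; stands in the rack's row from the start (shortest, 60 mm, at the left, +y; 120 mm at the right), neighbours almost touching
- jar_70: square white ceramic spice jar with a wooden lid, 40x40 mm over its whole height (sides along its x and y), 70 mm tall, 112 g; origin at the centre of its underside; stands loose on the table in front of the rack, or is absent (None throughout)
- jar_80: square white ceramic spice jar with a wooden lid, 40x40 mm over its whole height (sides along its x and y), 80 mm tall, 128 g; origin at the centre of its underside; stands in the rack's row from the start (shortest, 60 mm, at the left, +y; 120 mm at the right), neighbours almost touching
- jar_90: square white ceramic spice jar with a wooden lid, 40x40 mm over its whole height (sides along its x and y), 90 mm tall, 144 g; origin at the centre of its underside; stands loose on the table in front of the rack, or is absent (None throughout)
- jar_100: square white ceramic spice jar with a wooden lid, 40x40 mm over its whole height (sides along its x and y), 100 mm tall, 160 g; origin at the centre of its underside; stands in the rack's row from the start (shortest, 60 mm, at the left, +y; 120 mm at the right), neighbours almost touching
- jar_110: square white ceramic spice jar with a wooden lid, 40x40 mm over its whole height (sides along its x and y), 110 mm tall, 176 g; origin at the centre of its underside; stands loose on the table in front of the rack, or is absent (None throughout)
- jar_120: square white ceramic spice jar with a wooden lid, 40x40 mm over its whole height (sides along its x and y), 120 mm tall, 192 g; origin at the centre of its underside; stands in the rack's row from the start (shortest, 60 mm, at the left, +y; 120 mm at the right), neighbours almost touching
- mug: Dark enamel mug standing upright, 80 mm tall, 0.14 kg; origin at the underside. Round hollow body 84 mm wide, its axis at y +12 mm; the handle points to -y, lies in the yz plane and is 12 mm thick. Grip: the rim wall opposite the handle, at y +50 mm, about 8 mm thick. When hung by the handle it swings down about 60 degrees
- mug_eye (a point): Centre of the opening of the mug's handle: y -37, z +45 mm of the mug. The opening runs from y -44 to -30 mm and z 23 to 65 mm, through along x; the handle's top bar is z 65 to 72 mm
- dropper: small dropper bottle, 33 mm wide, 102 mm tall, bystander; origin at the centre of its underside
- cutter: star-shaped tin biscuit cutter, 60 mm wide, 24 mm tall, bystander; origin at the centre of its underside
- lemon: lemon, 72x57x58 mm, bystander; origin at its underside
Things that resemble listed ones, but are neither listed nor needed, are in the scene too. Leave any purple look-alike of the mug alone.

How it is judged:
By the outcome, as a careful person would: the job done as asked, in the order asked, and still so for the second after the job is handed in, with the robot touching nothing.
Of jar_70, jar_90, jar_110 only 2 to 3 are there at a start; the rules pass over those that are not, and their reading is None.
At some moment in a run one of mug may be knocked a few centimetres aside while the robot is not near it.
It also fails if it takes over 192 s, if anything falls off the work surface, if the arm or the gripper's body presses on something with over 40 N, if the wrist force passes 120 N, or if a joint passes its speed limit or range.

## Robot

A 6-joint arm with a two-finger parallel gripper is mounted at the origin on the work surface; the furniture and walls round the work are solid. World frame = base frame: x ahead of the robot, y to its left, z up, the work surface at z = 0. Lengths are in m, angles in rad, forces in N, time in s.
With the tool pointing down it reaches from about 0.3 to 0.75 m from the base axis. Payload 8.5 kg.
Tool frame: the origin (TCP) lies midway between the tips of the shut fingers; the grasp point (between the pads) lies hold_point_z behind it (hold_point_z is the distance from the TCP to the grasp point, in m); z points along the fingers, y is the line along which they close (so a half turn about z gives the same grasp; the last joint's range is limited). The gripper opens to 88 mm and grips with 3 to 60 N. Pads are 18 mm wide; open, the fingers measure 123 mm over their backs; the gripper's body (75 mm by 187 mm) begins 45 mm behind the grasp point.
Start: joints at [1.128, 0.381, 1.297, -0, 1.464, -0.215], TCP at [0.124, 0.536, 0.239] pointing down, gripper open.
Joint ranges: [-3.11, 3.11], [-0.89, 2.33], [0.22, 2.48], [-1.42, 4.56], [0.17, 2.85], [-2.88, 2.88]. Speed limits (rad/s): [2.39, 2.39, 3.14, 3.14, 3.14, 3.14].

## Interface

Orientations are given as [roll, pitch, yaw] about the fixed x, y, z axes, in that order (R = Rz(yaw) Ry(pitch) Rx(roll)).
In Python, from plant import * gives the robot as it stands.
- The arm moves only by the shell command python3 -m handwheel 'ROWS' [FORCE]. ROWS is JSON, a list of rows, each an object of numbers: "tx", "ty", "tz": the shift along the tool's x, y, z normalised to -1 to 1, where 1 is 0.4 m; "ax", "ay", "az": the turn, a rotation vector about the tool's x, y, z normalised to -1 to 1, where 1 is 90 degrees; "fingers": the closure, from -1 (fully open) to 1 (shut). In form: [{"tx": .., "ty": .., "tz": .., "ax": .., "ay": .., "az": .., "fingers": ..}, ...]. A call has 1 to 10 rows; each row is the pose to reach, as a shift and turn from the pose commanded when the call began, along the tool's axes at that moment; what a row does not reach only later rows make up. A row lasts 1/10 s, in which the tool goes at most 50 mm and 8.59 degrees, less where a joint would pass 70% of its speed; a pose out of reach is approached as far as the arm can. A call with a number of a shift or a turn outside -1 to 1 is refused whole. A call with a gripper value outside its range is refused whole. The fingers move at their own pace and stop on an object; FORCE is the grip in N (left out, the last holds). Time passes only in rows, so rows that repeat a pose let the fingers close. It gives the time, the measured TCP pose, the force, the opening and the grip force at its end, in the units of the state.
- read_state(): the state, without advancing time (a new reading comes with each control period).
- capture(name): name is "scene" or "top"; returns a dict with "image" (420x560x3 uint8, red, green, blue), "depth" (420x560 float32, m along the optical axis (not along the pixel's ray), 0 where there is no reading), "camera_matrix" (3x3 intrinsics, pixels), "rvec" (rotation vector, rad) and "tvec" (3), from world to camera coordinates, as OpenCV has them. Camera axes: x right, y down, z forward; pixel columns grow to the right and rows downward; lengths in m; the calibration is good to about 2 mm. A picture is of the moment at which its call begins.
- sign_off(): hands the job in; it is judged then, once.
Trained networks look in the newest picture that a camera, given by its name, has taken for a name from the list of things; names that differ only in an ending like _2 or _b are one class to them, and where a whole thing is asked for, a point or a joint stands for the part that bears it (a point fixed in the world has none). Each returns a list of dicts, best first, with "score" (0 to 1); they miss things now and then, are a little off and sometimes report something else, mostly with a low value. They report only what shows in the picture. A call takes as long as a camera call. They do not tell look-alikes from the thing itself.
- trace(camera, name): "region" (420x560 bool, what is visible of it) and "point" ([row, column] in pixels, amid what is visible of it).
- landmark_of(camera, name): "point" ([row, column] in pixels: a listed point, or the origin of a listed thing).
The state is a dict: "time": time; "q": joint angles; "joint_velocities": joint speeds; "effort": joint torques, N m; "position": TCP position; "ee_rot": TCP orientation; "contact_force": force on the tool from outside, world axes, zero at the start; "ft_torque": the same for the moment, N m; "finger_gap": opening from 0.0 (shut) to 1.0 (fully open); "finger_force": force on a finger pad.
Only numpy, scipy, OpenCV 4.12 (cv2) and the standard library are available. Lean on these libraries where they do the work, as an engineer would, in place of code of your own. Each camera call takes 0.05 s, during which the arm holds its last target. There are 200 camera calls.

## Working session

There is one attempt and no reset: what is moved stays moved. The work goes in short steps, Python scripts to look and compute and a shell command to move; the robot and the scene stay as the last step left them, time stands still between calls to the robot, and variables do not carry over. Pictures are saved under pics/ and viewed, at most 14 in all, crops included, and the job is handed in when it is done.

```bash
ls; mkdir -p pics
cat > h.py <<'E'
from plant import *
import numpy as np, cv2
from scipy.spatial.transform import Rotation as R
def world(c,r,col,d=None):
    r=np.atleast_1d(r);col=np.atleast_1d(col)
    d=c["depth"][r.astype(int),col.astype(int)] if d is None else d
    K=c["camera_matrix"];p=np.stack([(col-K[0,2])/K[0,0]*d,(r-K[1,2])/K[1,1]*d,d],-1)
    M=cv2.Rodrigues(np.array(c["rvec"],float))[0]
    return (p-np.array(c["tvec"]).ravel())@M
def pix(c,P):
    return cv2.projectPoints(np.array(P,float).reshape(-1,3),np.array(c["rvec"]),np.array(c["tvec"]),c["camera_matrix"],None)[0].reshape(-1,2)[:,::-1]
def save(n,im,s=1):
    cv2.imwrite("pics/"+n+".png",cv2.resize(im[:,:,::-1],None,fx=s,fy=s,interpolation=cv2.INTER_CUBIC))
E
python3 - <<'E'
from h import *
for n in("scene","top"):
    c=capture(n); save(n+"0",c["image"],1.4); np.savez(n+"0",**c)
    print(n,c["camera_matrix"].tolist(),(-cv2.Rodrigues(np.array(c["rvec"]))[0].T@np.array(c["tvec"]).ravel()))
    for k in "rack rack_hook jar_60 jar_70 jar_80 jar_90 jar_100 jar_110 jar_120 mug mug_eye".split():
        for t in landmark_of(n,k)[:3]: print(n,k,np.round(t["point"]),round(t["score"],2))
s=read_state();print(s)
E
```

```text
pics
scene [[398.799792393691, 0.0, 281.09196519527154], [0.0, 398.799792393691, 211.09476558948296], [0.0, 0.0, 1.0]] [-0.23220955 -0.47360762  1.19671668]
scene rack [250. 343.] 0.97
scene rack_hook [184. 280.] 0.76
scene jar_60 [328. 373.] 0.86
scene jar_60 [263. 301.] 0.84
scene jar_60 [247. 338.] 0.76
scene jar_70 [328. 373.] 0.86
scene jar_70 [263. 301.] 0.84
scene jar_70 [247. 338.] 0.76
scene jar_80 [328. 373.] 0.86
scene jar_80 [263. 301.] 0.84
scene jar_80 [247. 338.] 0.76
scene jar_90 [328. 373.] 0.86
scene jar_90 [263. 301.] 0.84
scene jar_90 [247. 338.] 0.76
scene jar_100 [328. 373.] 0.86
scene jar_100 [263. 301.] 0.84
scene jar_100 [247. 338.] 0.76
scene jar_110 [328. 373.] 0.86
scene jar_110 [263. 301.] 0.84
scene jar_110 [247. 338.] 0.76
scene jar_120 [328. 373.] 0.86
scene jar_120 [263. 301.] 0.84
scene jar_120 [247. 338.] 0.76
scene mug [248. 242.] 0.96
scene mug [183. 177.] 0.61
scene mug_eye [249. 252.] 0.97
scene mug_eye [241. 332.] 0.7
top [[542.7931415529202, 0.0, 273.39762727571934], [0.0, 542.7931415529202, 202.2418666198203], [0.0, 0.0, 1.0]] [-0.89488164  0
[... 800 characters left out ...]
1.2, 'q': array([ 1.12771021e+00,  3.80589071e-01,  1.29744063e+00,  1.50173989e-05,
        1.46360910e+00, -2.15333447e-01]), 'joint_velocities': array([-6.74864249e-04, -1.97639340e-04, -3.93216499e-05, -6.75634558e-04,
       -1.60995673e-03, -1.74871876e-03]), 'effort': array([-3.00637257e-04, -4.37789941e+01, -2.24734300e+01,  7.13059329e-02,
        3.13460093e-02, -1.50775861e-05]), 'position': array([0.12418457, 0.53575996, 0.23874055]), 'ee_rot': array([-3.14155076e+00, -2.44463712e-05,  2.91383837e+00]), 'contact_force': array([-0.45713448,  0.14994702, -0.82824007]), 'ft_torque': array([-0.05224226, -0.01312116, -0.02303886]), 'finger_force': 0.0, 'finger_gap': 0.996147053426988}
```

View pics/scene0.png

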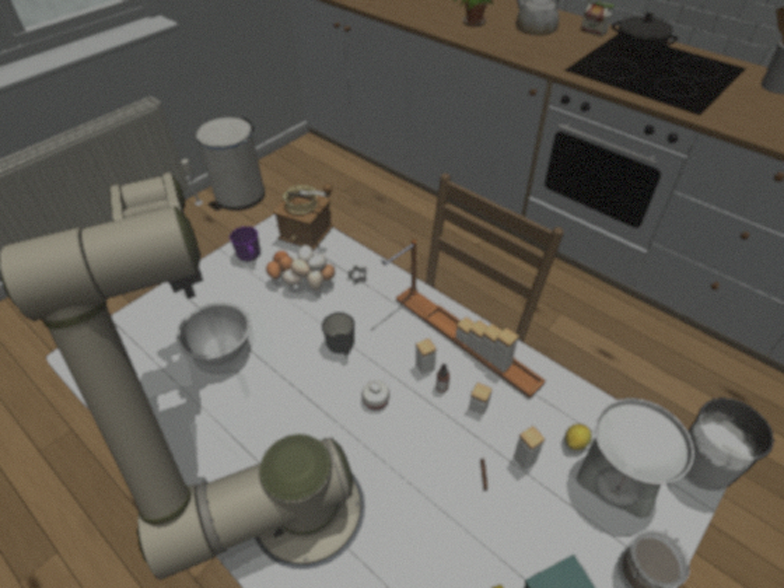

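View pics/top0.png

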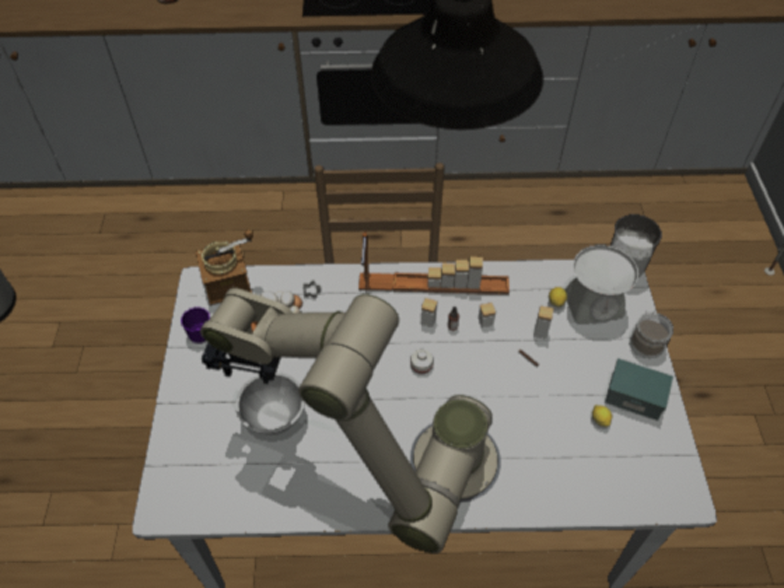

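Scene: the dark mug is at about (236, 242) row/col in the scene picture, and the purple look-alike at about (174, 175). Four jars stand in the row at (245, 345). The three loose jars are at (253, 304), (284, 343) and (319, 379). The hook is at about (180, 285). Measuring these next.

```bash
cat > cloud.py <<'E'
from h import *
from scipy import ndimage as N
def cloud(n,c):
    r,q=np.nonzero(c["depth"]>0); return world(c,r,q),c["image"][r,q]
def blobs(n,c,name,zmin=.03):
    for t in trace(n,name):
        m=t["region"]&(c["depth"]>0); r,q=np.nonzero(m)
        if len(r)<8: continue
        P=world(c,r,q); zt=np.percentile(P[:,2],97)
        T=P[P[:,2]>zt-.008]
        box=cv2.minAreaRect((T[:,:2]*1000).astype(np.float32))
        print(n,name,"s%.2f"%t["score"],"px",np.round(t["point"]),"n",len(r),"ztop %.3f"%zt,"topctr",np.round(T[:,:2].mean(0),3),"box",np.round(box[0]),np.round(box[1]),round(box[2]),"rgb",c["image"][m].mean(0).round())
E
python3 - <<'E'
from cloud import *
for n in("scene","top"):
    c=capture(n)
    for k in "jar_60 mug dropper lemon cutter rack rack_hook".split(): blobs(n,c,k)
    # rack: orange-ish pixels
    P,I=cloud(n,c);I=I.astype(int)
    m=(I[:,0]>I[:,2]+60)&(P[:,2]>.003)&(P[:,2]<.04)&(P[:,0]>.35)&(P[:,0]<.8)&(abs(P[:,1]-.05)<.4)
    print(n,"rackpts",m.sum(),P[m].min(0).round(3),P[m].max(0).round(3),cv2.minAreaRect((P[m][:,:2]*1000).astype(np.float32)))
    h=(P[:,2]>.15)&(P[:,2]<.26)&(P[:,0]>.45)&(P[:,0]<.8)&(P[:,1]>.1)&(P[:,1]<.4)
    print("hookpts",P[h][::4].round(3).tolist()[:40])
E
```

```text
scene jar_60 s0.76 px [238. 342.] n 198 ztop 0.091 topctr [ 0.589 -0.022] box [592. -25.] [41. 42.] 86 rgb [116. 107.  89.]
scene jar_60 s0.74 px [241. 351.] n 236 ztop 0.110 topctr [ 0.587 -0.062] box [589. -63.] [38. 41.] 87 rgb [113. 104.  88.]
scene jar_60 s0.71 px [236. 332.] n 119 ztop 0.070 topctr [0.589 0.02 ] box [591.  19.] [39. 29.] 5 rgb [119. 109.  90.]
scene jar_60 s0.70 px [249. 361.] n 372 ztop 0.129 topctr [ 0.583 -0.107] box [ 583. -107.] [36. 40.] 85 rgb [107. 101.  88.]
scene jar_60 s0.66 px [254. 301.] n 293 ztop 0.093 topctr [0.452 0.042] box [454.  43.] [40. 41.] 68 rgb [118. 112.  98.]
scene jar_60 s0.65 px [319. 377.] n 416 ztop 0.112 topctr [ 0.4   -0.294] box [ 401. -293.] [38. 38.] 71 rgb [117. 110.  96.]
scene jar_60 s0.62 px [285. 344.] n 270 ztop 0.073 topctr [ 0.447 -0.133] box [ 449. -132.] [41. 40.] 10 rgb [128. 120. 103.]
scene mug s0.93 px [240. 242.] n 563 ztop 0.079 topctr [0.36 0.26] box [364. 265.] [83. 83.] 22 rgb [78. 78. 74.]
scene mug s0.89 px [172. 175.] n 442 ztop 0.078 topctr [0.426 0.738] box [426. 739.] [90. 86.] 22 rgb [64. 52. 71.]
s
[... 3231 characters left out ...]
.] 87 rgb [112.  79.  56.]
top rack_hook s0.58 px [201. 298.] n 1163 ztop 0.145 topctr [0.588 0.238] box [568. 240.] [  6. 125.] 85 rgb [113.  79.  56.]
top rackpts 487 [ 0.481 -0.348  0.003] [0.641 0.257 0.04 ] ((576.5650024414062, -49.21728515625), (620.1815795898438, 95.22098541259766), 80.97329711914062)
hookpts [[0.631, 0.237, 0.215], [0.637, 0.233, 0.202], [0.627, 0.229, 0.206], [0.625, 0.229, 0.202], [0.625, 0.229, 0.197], [0.624, 0.229, 0.191], [0.632, 0.23, 0.176], [0.634, 0.23, 0.167], [0.623, 0.23, 0.172], [0.621, 0.23, 0.169], [0.625, 0.23, 0.157], [0.573, 0.241, 0.206], [0.572, 0.237, 0.2], [0.556, 0.242, 0.2], [0.534, 0.246, 0.207], [0.505, 0.245, 0.228], [0.513, 0.246, 0.206]]
```

Loose jars, by top height:
- jar_90 at (.453, .043)
- jar_110 at (.40, -.292)
- jar_70 at (.447, -.132)

The row from the left is 60, 80, 100, 120, as stated. Next I'll fit the rack frame, the jar yaws and the mug handle.

```bash
cat > fit.py <<'E'
from cloud import *
from scipy.optimize import minimize
def boxfit(P,w=.02):
    # square footprint of side 2w best covering top points: centre+yaw, robust hinge cost
    def f(v):
        d=abs((P-v[:2])@R.from_euler('z',v[2]).as_matrix()[:2,:2]);return np.minimum(np.maximum(d-w,0),.01).sum()*1e3+ .02*np.abs(d-w).max(1).sum()*0
    best=None
    e=[]
    for a in np.radians(np.arange(-44,46,2)):
        Q=P@R.from_euler('z',a).as_matrix()[:2,:2]
        lo,hi=np.percentile(Q,3,0),np.percentile(Q,97,0); e.append((np.prod(hi-lo),a,(lo+hi)/2,hi-lo))
    s=min(e,key=lambda t:t[0]);return R.from_euler('z',s[1]).as_matrix()[:2,:2]@s[2],np.degrees(s[1]),s[3]
def jars(n,c,zlo=.02,show=True):
    out=[]
    P,I=cloud(n,c)
    for t in trace(n,"jar_60"):
        m=t["region"]&(c["depth"]>0);r,q=np.nonzero(m)
        if t["score"]<.4 or len(r)<60: continue
        P=world(c,r,q);z=np.percentile(P[:,2],90);T=P[abs(P[:,2]-z)<.008]
        C,a,s=boxfit(T[:,:2]); z=np.median(T[:,2])
        print(n,"px",np.round(t["point"]),"z %.3f"%z,"c",C.round(4),"yaw %.0f"%a,(s*1e3).round())
E
python3 - <<'E'
from fit import *
import plant; print([k for k in dir(plant) if k[0]!='_'])
try: print(plant.hold_point_z)
except Exception as e: print(e)
for n in("scene","top"):
    c=capture(n); jars(n,c)
    P,I=cloud(n,c);I=I.astype(int)
    m=(I[:,0]>I[:,2]+40)&(P[:,2]>.004)&(P[:,2]<.03)&(abs(P[:,0]-.58)<.07)&(P[:,1]>-.26)&(P[:,1]<.3)
    Q=P[m];ys=[];xs=[];xb=[]
    for y in np.arange(-.2,.14,.02):
        k=abs(Q[:,1]-y)<.01
        if k.sum()>4: ys.append(y);xs.append(np.percentile(Q[k,0],6));xb.append(np.percentile(Q[k,0],94))
    p=np.polyfit(ys,xs,1);print("front",p,np.std(np.polyval(p,ys)-xs),"back",np.polyfit(ys,xb,1))
    print("y ext",np.percentile(Q[:,1],[.5,1,99,99.5]))
    post=P[(P[:,2]>.06)&(P[:,2]<.2)&(abs(P[:,0]-.628)<.02)&(abs(P[:,1]-.232)<.02)];print("post",len(post),np.median(post,0))
    rod=P[(P[:,2]>.185)&(P[:,2]<.207)&(P[:,0]>.52)&(P[:,0]<.61)&(abs(P[:,1]-.235)<.03)];print("rod",len(rod),rod.mean(0),np.polyfit(rod[:,0],rod[:,1],1))
    big=P[(P[:,2]>.3)&(P[:,0]>.3)&(P[:,0]<.9)&(abs(P[:,1])<.5)];print("high",len(big),big[:,2].min() if len(big) else None, big[::50].round(2).tolist()[:8])
    for t in trace(n,"mug"):
        r,q=np.nonzero(t["region"]&(c["depth"]>0));P=world(c,r,q);P=P[P[:,2]<.1]
        T=P[P[:,2]>.074]
        if len(T)<20: continue
        cc=cv2.minEnclosingCircle((T[:,:2]*1e3).astype(np.float32));print("mug",t["point"],cc)
    for t in landmark_of(n,"mug_eye")[:2]:
        r,q=t["point"];K=[world(c,r,q,np.array([d]))[0] for d in(1.,2.)]
        s=(.045-K[0][2])/(K[1][2]-K[0][2]);print("eye",t["score"],r,q,(K[0]+s*(K[1]-K[0])).round(4))
    if n=="scene": save("mugcrop",c["image"][150:280,150:300],5)
print(read_state()["position"],read_state()["time"])
E
```

```text
['PlanningError', 'capture', 'hold_point_z', 'landmark_of', 'read_state', 'sign_off', 'trace']
0.0187
scene px [319. 374.] z 0.110 c [ 0.401  -0.2932] yaw -20 [37. 37.]
scene px [284. 346.] z 0.070 c [ 0.4469 -0.1336] yaw 20 [35. 35.]
scene px [248. 358.] z 0.127 c [ 0.5847 -0.1056] yaw -6 [39. 37.]
scene px [236. 332.] z 0.067 c [0.5938 0.0198] yaw 6 [41. 32.]
scene px [239. 339.] z 0.087 c [ 0.5907 -0.0217] yaw 2 [36. 32.]
scene px [255. 302.] z 0.089 c [0.4539 0.0435] yaw -18 [36. 37.]
scene px [242. 352.] z 0.107 c [ 0.5872 -0.0623] yaw 6 [39. 33.]
front [0.06722478 0.56540245] 0.0009302197969294371 back [0.0494641  0.61585578]
y ext [-0.21522688 -0.21475197  0.2516399   0.25311311]
post 107 [0.62580136 0.22908161 0.13208896]
rod 42 [0.56442651 0.23664234 0.20096182] [-0.05731696  0.26899355]
high 0 None []
mug [170.6, 175.2] ((426.7176818847656, 740.2182006835938), 47.25204086303711)
mug [238.4, 240.9] ((365.92071533203125, 264.1751708984375), 45.82627487182617)
eye 0.81 251.7 250.4 [0.3388 0.1981 0.045 ]
eye 0.59 180.3 181.1 [0.4162 0.6888 0.045 ]
top px [228. 387.] z 0.110 c [
[... 392 characters left out ...]
211] yaw -2 [33. 31.]
front [0.0611848  0.56373331] 0.0021125707670135133 back [0.09111963 0.61675481]
y ext [-0.21125873 -0.21005141  0.25627507  0.25650395]
post 58 [0.62318048 0.23445706 0.12207121]
rod 26 [0.56810465 0.24060177 0.20226773] [-0.06067712  0.27507273]
high 515 1.0275220105215104 [[0.31, 0.09, 1.17], [0.35, 0.12, 1.1], [0.32, -0.04, 1.12], [0.39, 0.15, 1.07], [0.37, 0.15, 1.07], [0.34, 0.15, 1.09], [0.32, 0.15, 1.09], [0.32, -0.08, 1.08]]
mug [231.8, 138.4] ((418.9781494140625, 748.7716674804688), 46.47291946411133)
mug [195.7, 330.8] ((582.9091796875, -57.281803131103516), 24.893068313598633)
eye 0.86 235.6 146.4 [0.4057 0.7172 0.045 ]
[0.12419048 0.53578137 0.23875227] 2.4
```

View pics/mugcrop.png

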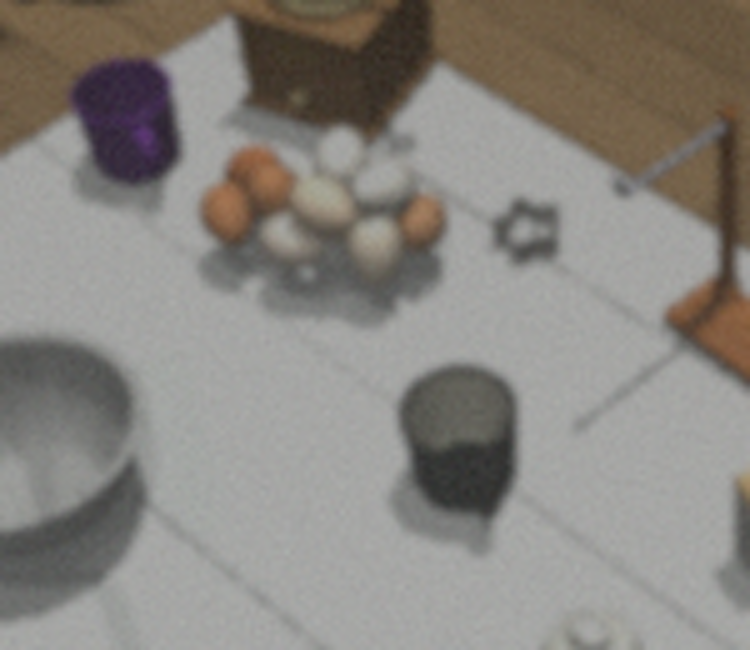

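Target mug: the dark grey one at scene (238, 241). The purple one at (171, 175) is the look-alike, to be left alone. The crop confirms this, and the dark mug's handle points toward the camera at the lower right. The rack yaw is about -3.6° and its origin about (.593, -.034). First move: up and over to jar_60 in the row.

```bash
cat > go.py <<'E'
import sys
from h import *
# go.py x y z yawdeg : rows units from present measured pose to tool-down pose
def rel(T,yaw):
    s=read_state();M=R.from_euler('xyz',s["ee_rot"]);G=R.from_euler('xyz',[np.pi,0,np.radians(yaw)])
    d=M.inv().apply(np.array(T)-s["position"])/.4;w=(M.inv()*G).as_rotvec()/(np.pi/2)
    return d,w,s
if __name__=="__main__":
    a=[float(v) for v in sys.argv[1:]]
    d,w,s=rel(a[:3],a[3]);print("t",d.round(4),"a",w.round(3),"pos",s["position"].round(4),"gap",round(s["finger_gap"],3),"F",s["contact_force"].round(1),"time",s["time"])
E
cat > rk.py <<'E'
import numpy as np
O=np.array([.593,-.034]);PSI=-.063
def rk(x,y): c,s=np.cos(PSI),np.sin(PSI);return O+np.array([c*x-s*y,s*x+c*y])
E
python3 - <<'E'
from fit import *
from rk import rk
print("60now",rk(0,.0545),"slots",[rk(0,y).round(4).tolist() for y in(.144,.048,-.048,-.144)])
c=dict(np.load("scene0.npz"));P,I=cloud("s",c)
k=P[(P[:,0]>.66)&(P[:,0]<.95)&(abs(P[:,1]-.0)<.4)&(P[:,2]>.05)];print(len(k),k.min(0) if len(k) else 0)
E
python3 go.py .45 .15 .34 86.4; python3 go.py .5965 .0205 .20 86.4
```

```text
60now [0.59643123 0.02039188] slots [[0.6021, 0.1097], [0.596, 0.0139], [0.59, -0.0819], [0.5839, -0.1777]]
1094 [ 0.92632679 -0.03094363  0.05003701]
t [-1.0113 -0.7556 -0.2531] a [0.    0.    0.895] pos [0.1242 0.5358 0.2388] gap 0.999 F [-0.9  1.  -0.1] time 2.4
t [-1.4412 -0.9883  0.0969] a [0.    0.    0.895] pos [0.1242 0.5358 0.2388] gap 0.999 F [-0.9  1.  -0.1] time 2.4
```

```bash
python3 -m handwheel '[{"tz":-0.1},{"tz":-0.2},{"tx":-0.2,"ty":-0.15,"tz":-0.25,"az":0.2},{"tx":-1,"ty":-0.755,"tz":-0.25,"az":0.895},{"tx":-1,"ty":-0.755,"tz":-0.25,"az":0.895},{"tx":-1,"ty":-0.755,"tz":-0.25,"az":0.895},{"tx":-1,"ty":-0.755,"tz":-0.25,"az":0.895},{"tx":-1,"ty":-0.755,"tz":-0.25,"az":0.895},{"tx":-1,"ty":-0.755,"tz":-0.25,"az":0.895},{"tx":-1,"ty":-0.755,"tz":-0.25,"az":0.895}]' 15; python3 go.py .5965 .0205 .20 86.4
```

```text
t [-1.4412 -0.9883  0.0969] a [0.    0.    0.895] pos [0.1242 0.5358 0.2388] gap 0.999 F [-0.9  1.  -0.1] time 2.4validation failed for argument at $[0]...
```

```bash
python3 -m handwheel '[{"tx":0,"ty":0,"tz":-0.2,"ax":0,"ay":0,"az":0,"fingers":-1},{"tx":0,"ty":0,"tz":-0.25,"ax":0,"ay":0,"az":0.1,"fingers":-1},{"tx":-1,"ty":-0.755,"tz":-0.25,"ax":0,"ay":0,"az":0.895,"fingers":-1},{"tx":-1,"ty":-0.755,"tz":-0.25,"ax":0,"ay":0,"az":0.895,"fingers":-1},{"tx":-1,"ty":-0.755,"tz":-0.25,"ax":0,"ay":0,"az":0.895,"fingers":-1},{"tx":-1,"ty":-0.755,"tz":-0.25,"ax":0,"ay":0,"az":0.895,"fingers":-1},{"tx":-1,"ty":-0.755,"tz":-0.25,"ax":0,"ay":0,"az":0.895,"fingers":-1},{"tx":-1,"ty":-0.755,"tz":-0.25,"ax":0,"ay":0,"az":0.895,"fingers":-1},{"tx":-1,"ty":-0.755,"tz":-0.25,"ax":0,"ay":0,"az":0.895,"fingers":-1},{"tx":-1,"ty":-0.755,"tz":-0.25,"ax":0,"ay":0,"az":0.895,"fingers":-1}]' 15; python3 go.py .5965 .0205 .20 86.4
```

```text
time: 3.4
position: [0.3816, 0.2271, 0.339]
ee_rot: [3.141, -0.0, 1.558]
contact_force: [0.4, 1.4, -0.6]
finger_gap: 0.998
finger_force: 0.0
t [-0.5094  0.5438  0.3477] a [ 0.    -0.     0.032] pos [0.3816 0.2271 0.339 ] gap 0.998 F [ 0.4  1.4 -0.6] time 3.4
```

```bash
python3 -m handwheel '[{"tx":-0.5,"ty":0.54,"tz":0.0,"ax":0,"ay":0,"az":0.032,"fingers":-1},{"tx":-0.5,"ty":0.54,"tz":0.0,"ax":0,"ay":0,"az":0.032,"fingers":-1},{"tx":-0.51,"ty":0.54,"tz":0.1,"ax":0,"ay":0,"az":0.032,"fingers":-1},{"tx":-0.51,"ty":0.544,"tz":0.25,"ax":0,"ay":0,"az":0.032,"fingers":-1},{"tx":-0.51,"ty":0.544,"tz":0.35,"ax":0,"ay":0,"az":0.032,"fingers":-1},{"tx":-0.51,"ty":0.544,"tz":0.35,"ax":0,"ay":0,"az":0.032,"fingers":-1},{"tx":-0.51,"ty":0.544,"tz":0.35,"ax":0,"ay":0,"az":0.032,"fingers":-1},{"tx":-0.51,"ty":0.544,"tz":0.35,"ax":0,"ay":0,"az":0.032,"fingers":-1}]'
python3 go.py .5965 .0205 .036 86.4
python3 - <<'E'
from fit import *
c=capture("scene");save("s2",c["image"][130:330,180:430],3.1)
E
```

```text
time: 4.2
position: [0.5972, 0.0207, 0.1932]
ee_rot: [-3.133, -0.0, 1.51]
contact_force: [-0.8, -0.2, -0.7]
finger_gap: 0.996
finger_force: 0.0
t [-0.0007  0.0017  0.3929] a [-0.005 -0.     0.001] pos [0.5972 0.0207 0.1932] gap 0.996 F [-0.8 -0.2 -0.7] time 4.2
```

View pics/s2.png

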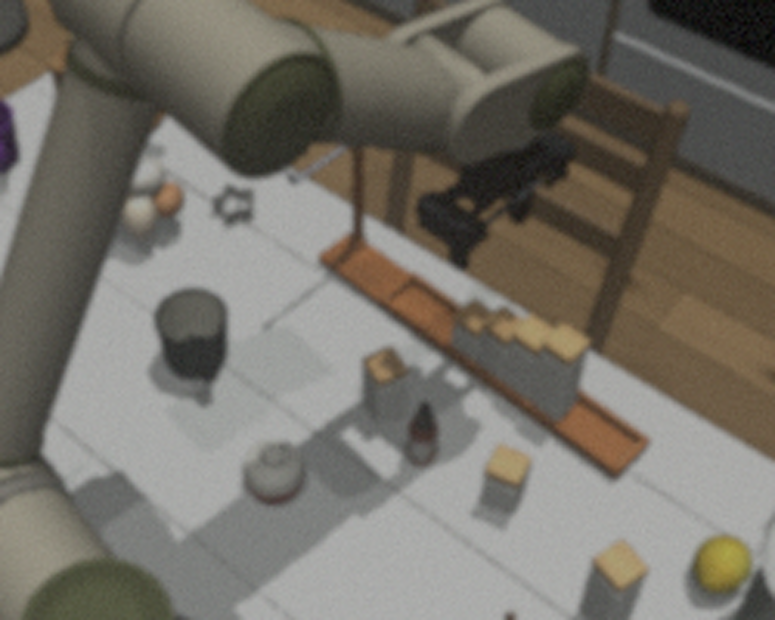

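The picture shows the gripper over jar_60, at about (235, 335) in the full scene image. The loose jars, mug and hook stand as before. Descend and grip gently.

```bash
python3 -m handwheel '[{"tx":0,"ty":0,"tz":0.1,"ax":0,"ay":0,"az":0,"fingers":-1},{"tx":0,"ty":0,"tz":0.2,"ax":0,"ay":0,"az":0,"fingers":-1},{"tx":0,"ty":0,"tz":0.3,"ax":0,"ay":0,"az":0,"fingers":-1},{"tx":0,"ty":0,"tz":0.36,"ax":0,"ay":0,"az":0,"fingers":-1},{"tx":0,"ty":0,"tz":0.393,"ax":0,"ay":0,"az":0,"fingers":-1},{"tx":0,"ty":0,"tz":0.393,"ax":0,"ay":0,"az":0,"fingers":-1},{"tx":0,"ty":0,"tz":0.393,"ax":0,"ay":0,"az":0,"fingers":-0.2},{"tx":0,"ty":0,"tz":0.393,"ax":0,"ay":0,"az":0,"fingers":1},{"tx":0,"ty":0,"tz":0.393,"ax":0,"ay":0,"az":0,"fingers":1},{"tx":0,"ty":0,"tz":0.393,"ax":0,"ay":0,"az":0,"fingers":1}]' 8
python3 go.py .6021 .1097 .036 86.4
```

```text
time: 5.25
position: [0.5972, 0.0233, 0.0423]
ee_rot: [3.14, 0.0, 1.514]
contact_force: [0.4, -0.4, -0.6]
finger_gap: 0.658
finger_force: 0.0
t [ 2.162e-01 -2.000e-04  1.580e-02] a [0.001 0.    0.004] pos [0.5972 0.0233 0.0423] gap 0.658 F [ 0.4 -0.4 -0.6] time 5.25
```

```bash
python3 -m handwheel '[{"tx":0,"ty":0,"tz":0.012,"ax":0,"ay":0,"az":0,"fingers":1},{"tx":0,"ty":0,"tz":0.012,"ax":0,"ay":0,"az":0,"fingers":1},{"tx":0,"ty":0,"tz":0.012,"ax":0,"ay":0,"az":0,"fingers":1},{"tx":0,"ty":0,"tz":0.012,"ax":0,"ay":0,"az":0,"fingers":1},{"tx":0,"ty":0,"tz":0.012,"ax":0,"ay":0,"az":0,"fingers":1}]'
python3 go.py .6021 .1097 .036 86.4
```

```text
time: 5.75
position: [0.5969, 0.0234, 0.0367]
ee_rot: [-3.141, -0.0, 1.514]
contact_force: [0.3, 1.2, -0.7]
finger_gap: 0.451
finger_force: 8.0
t [0.2162 0.0006 0.0017] a [-0.    -0.     0.004] pos [0.5969 0.0234 0.0367] gap 0.451 F [ 0.3  1.2 -0.7] time 5.75
```

```bash
python3 -m handwheel '[{"tx":0.03,"ty":0,"tz":0,"ax":0,"ay":0,"az":0,"fingers":1},{"tx":0.07,"ty":0,"tz":0,"ax":0,"ay":0,"az":0,"fingers":1},{"tx":0.11,"ty":0,"tz":0,"ax":0,"ay":0,"az":0,"fingers":1},{"tx":0.15,"ty":0,"tz":0,"ax":0,"ay":0,"az":0,"fingers":1},{"tx":0.19,"ty":0,"tz":0,"ax":0,"ay":0,"az":0,"fingers":1},{"tx":0.21,"ty":0,"tz":0,"ax":0,"ay":0,"az":0,"fingers":1},{"tx":0.215,"ty":0,"tz":0,"ax":0,"ay":0,"az":0,"fingers":1},{"tx":0.215,"ty":0,"tz":0,"ax":0,"ay":0,"az":0,"fingers":1}]'
for i in 1; do python3 -m handwheel '[{"tx":0,"ty":0.005,"tz":0,"ax":0,"ay":0,"az":0,"fingers":1},{"tx":0,"ty":0.009,"tz":0,"ax":0,"ay":0,"az":0,"fingers":1},{"tx":0,"ty":0.009,"tz":0,"ax":0,"ay":0,"az":0,"fingers":1}]'
python3 -m handwheel '[{"tx":0,"ty":-0.01,"tz":0,"ax":0,"ay":0,"az":0,"fingers":1},{"tx":0,"ty":-0.018,"tz":0,"ax":0,"ay":0,"az":0,"fingers":1},{"tx":0,"ty":-0.018,"tz":0,"ax":0,"ay":0,"az":0,"fingers":1}]'; done
```

```text
time: 6.55
position: [0.6019, 0.1094, 0.0367]
ee_rot: [3.142, 0.0, 1.514]
contact_force: [-0.2, -0.3, -1.0]
finger_gap: 0.452
finger_force: 8.0
time: 6.85
position: [0.6058, 0.1085, 0.0367]
ee_rot: [3.141, 0.0, 1.513]
contact_force: [-0.0, -0.5, -0.5]
finger_gap: 0.45
finger_force: 8.0
time: 7.15
position: [0.5989, 0.1093, 0.0373]
ee_rot: [3.139, -0.0, 1.513]
contact_force: [4.3, -0.1, -0.9]
finger_gap: 0.451
finger_force: 8.0
```

```bash
sed -i 's/O=np.array(\[.593/O=np.array([.594/' rk.py; python3 -m handwheel '[{"tx":0,"ty":0.01,"tz":0,"ax":0,"ay":0,"az":0,"fingers":1},{"tx":0,"ty":0.01,"tz":0,"ax":0,"ay":0,"az":0,"fingers":-1},{"tx":0,"ty":0.01,"tz":0,"ax":0,"ay":0,"az":0,"fingers":-1},{"tx":0,"ty":0.01,"tz":0,"ax":0,"ay":0,"az":0,"fingers":-1},{"tx":0,"ty":0.01,"tz":0,"ax":0,"ay":0,"az":0,"fingers":-1},{"tx":0,"ty":0.01,"tz":-0.02,"ax":0,"ay":0,"az":0,"fingers":-1},{"tx":0,"ty":0.01,"tz":-0.04,"ax":0,"ay":0,"az":0,"fingers":-1},{"tx":0,"ty":0.01,"tz":-0.05,"ax":0,"ay":0,"az":0,"fingers":-1}]'
python3 -c "
from rk import rk
print(rk(0,.0135))"
python3 go.py .596 -.0205 .055 86.4
```

```text
time: 7.95
position: [0.6027, 0.1092, 0.0581]
ee_rot: [3.14, -0.0, 1.514]
contact_force: [0.2, -0.6, 0.5]
finger_gap: 1.0
finger_force: 0.0
[ 0.59484994 -0.02052678]
t [-0.3248  0.0018  0.0078] a [ 0.001 -0.     0.004] pos [0.6027 0.1092 0.0581] gap 1.0 F [ 0.2 -0.6  0.5] time 7.95
```

```bash
python3 -m handwheel '[{"tx":-0.1,"ty":0,"tz":0,"ax":0,"ay":0,"az":0,"fingers":-1},{"tx":-0.2,"ty":0,"tz":0,"ax":0,"ay":0,"az":0,"fingers":-1},{"tx":-0.3,"ty":0,"tz":0.005,"ax":0,"ay":0,"az":0,"fingers":-1},{"tx":-0.325,"ty":-0.001,"tz":0.008,"ax":0,"ay":0,"az":0.004,"fingers":-1},{"tx":-0.325,"ty":-0.001,"tz":0.008,"ax":0,"ay":0,"az":0.004,"fingers":1},{"tx":-0.325,"ty":-0.001,"tz":0.008,"ax":0,"ay":0,"az":0.004,"fingers":1},{"tx":-0.325,"ty":-0.001,"tz":0.008,"ax":0,"ay":0,"az":0.004,"fingers":1},{"tx":-0.325,"ty":-0.001,"tz":0.008,"ax":0,"ay":0,"az":0.004,"fingers":1},{"tx":-0.325,"ty":-0.001,"tz":0.008,"ax":0,"ay":0,"az":0.004,"fingers":1},{"tx":-0.325,"ty":-0.001,"tz":0.008,"ax":0,"ay":0,"az":0.004,"fingers":1}]'
python3 -m handwheel '[{"tx":0.0,"ty":0,"tz":0,"ax":0,"ay":0,"az":0,"fingers":1},{"tx":0.0,"ty":0,"tz":0,"ax":0,"ay":0,"az":0,"fingers":1}]'
python3 go.py .597 .0139 .055 86.4
```

```text
time: 8.95
position: [0.5944, -0.0201, 0.0536]
ee_rot: [3.142, 0.0, 1.508]
contact_force: [0.1, -0.8, 0.2]
finger_gap: 0.477
finger_force: 0.0
time: 9.15
position: [0.5945, -0.0204, 0.0536]
ee_rot: [3.141, -0.0, 1.507]
contact_force: [1.1, 0.7, 0.9]
finger_gap: 0.456
finger_force: 8.0
t [ 0.086   0.0009 -0.0035] a [ 0. -0. -0.] pos [ 0.5945 -0.0204  0.0536] gap 0.456 F [1.1 0.7 0.9] time 9.15
```

```bash
python3 -m handwheel '[{"tx":0.04,"ty":0,"tz":0,"ax":0,"ay":0,"az":0,"fingers":1},{"tx":0.07,"ty":0,"tz":0,"ax":0,"ay":0,"az":0,"fingers":1},{"tx":0.086,"ty":0,"tz":0,"ax":0,"ay":0,"az":0,"fingers":1},{"tx":0.086,"ty":0,"tz":0,"ax":0,"ay":0,"az":0,"fingers":1},{"tx":0.086,"ty":0,"tz":0,"ax":0,"ay":0,"az":0,"fingers":-1},{"tx":0.086,"ty":0,"tz":0,"ax":0,"ay":0,"az":0,"fingers":-1},{"tx":0.086,"ty":0,"tz":0,"ax":0,"ay":0,"az":0,"fingers":-1},{"tx":0.086,"ty":0,"tz":0,"ax":0,"ay":0,"az":0,"fingers":-1},{"tx":0.086,"ty":0,"tz":-0.05,"ax":0,"ay":0,"az":0,"fingers":-1},{"tx":0.086,"ty":0,"tz":-0.08,"ax":0,"ay":0,"az":0,"fingers":-1}]'
python3 -m handwheel '[{"tx":-0.1,"ty":0,"tz":0,"ax":0,"ay":0,"az":0,"fingers":-1},{"tx":-0.2,"ty":0,"tz":0,"ax":0,"ay":0,"az":0,"fingers":-1},{"tx":-0.28,"ty":0,"tz":0,"ax":0,"ay":0,"az":0,"fingers":-1},{"tx":-0.294,"ty":0,"tz":0,"ax":0,"ay":0,"az":0,"fingers":-1},{"tx":-0.294,"ty":0,"tz":0,"ax":0,"ay":0,"az":0,"fingers":1},{"tx":-0.294,"ty":0,"tz":0,"ax":0,"ay":0,"az":0,"fingers":1},{"tx":-0.294,"ty":0,"tz":0,"ax":0,"ay":0,"az":0,"fingers":1},{"tx":-0.294,"ty":0,"tz":0,"ax":0,"ay":0,"az":0,"fingers":1},{"tx":-0.294,"ty":0,"tz":0,"ax":0,"ay":0,"az":0,"fingers":1},{"tx":-0.294,"ty":0,"tz":0,"ax":0,"ay":0,"az":0,"fingers":1}]'
python3 -m handwheel '[{"tx":0.0,"ty":0,"tz":0,"ax":0,"ay":0,"az":0,"fingers":1},{"tx":0.0,"ty":0,"tz":0,"ax":0,"ay":0,"az":0,"fingers":1}]'
python3 go.py .585 -.1777 .085 86.4
```

```text
time: 10.15
position: [0.5968, 0.0136, 0.0865]
ee_rot: [3.141, 0.0, 1.507]
contact_force: [0.1, 0.2, -0.3]
finger_gap: 0.972
finger_force: 0.0
time: 11.15
position: [0.5891, -0.1032, 0.0856]
ee_rot: [-3.142, -0.0, 1.508]
contact_force: [-0.5, 0.5, 0.3]
finger_gap: 0.48
finger_force: 0.3
time: 11.35
position: [0.589, -0.1034, 0.0855]
ee_rot: [-3.141, -0.0, 1.507]
contact_force: [-0.2, 0.4, -1.3]
finger_gap: 0.454
finger_force: 8.0
t [-0.186   0.0017  0.0011] a [-0. -0. -0.] pos [ 0.589  -0.1034  0.0855] gap 0.454 F [-0.2  0.4 -1.3] time 11.35
```

```bash
python3 -m handwheel '[{"tx":-0.04,"ty":0,"tz":0,"ax":0,"ay":0,"az":0,"fingers":1},{"tx":-0.09,"ty":0,"tz":0,"ax":0,"ay":0,"az":0,"fingers":1},{"tx":-0.14,"ty":0,"tz":0,"ax":0,"ay":0,"az":0,"fingers":1},{"tx":-0.17,"ty":0.001,"tz":0,"ax":0,"ay":0,"az":0,"fingers":1},{"tx":-0.185,"ty":0.001,"tz":0,"ax":0,"ay":0,"az":0,"fingers":1},{"tx":-0.185,"ty":0.001,"tz":0,"ax":0,"ay":0,"az":0,"fingers":1},{"tx":-0.185,"ty":0.001,"tz":0,"ax":0,"ay":0,"az":0,"fingers":-1},{"tx":-0.185,"ty":0.001,"tz":0,"ax":0,"ay":0,"az":0,"fingers":-1},{"tx":-0.185,"ty":0.001,"tz":0,"ax":0,"ay":0,"az":0,"fingers":-1},{"tx":-0.185,"ty":0.001,"tz":0,"ax":0,"ay":0,"az":0,"fingers":-1}]'
python3 -m handwheel '[{"tx":0.1,"ty":0,"tz":0,"ax":0,"ay":0,"az":0,"fingers":-1},{"tx":0.2,"ty":0,"tz":0.01,"ax":0,"ay":0,"az":0,"fingers":-1},{"tx":0.27,"ty":0,"tz":0.035,"ax":0,"ay":0,"az":0,"fingers":-1},{"tx":0.288,"ty":0,"tz":0.035,"ax":0,"ay":0,"az":0,"fingers":-1},{"tx":0.288,"ty":0,"tz":0.035,"ax":0,"ay":0,"az":0,"fingers":1},{"tx":0.288,"ty":0,"tz":0.035,"ax":0,"ay":0,"az":0,"fingers":1},{"tx":0.288,"ty":0,"tz":0.035,"ax":0,"ay":0,"az":0,"fingers":1},{"tx":0.288,"ty":0,"tz":0.035,"ax":0,"ay":0,"az":0,"fingers":1},{"tx":0.288,"ty":0,"tz":0.035,"ax":0,"ay":0,"az":0,"fingers":1},{"tx":0.288,"ty":0,"tz":0.035,"ax":0,"ay":0,"az":0,"fingers":1}]'
python3 -m handwheel '[{"tx":0.0,"ty":0,"tz":0,"ax":0,"ay":0,"az":0,"fingers":1},{"tx":0.0,"ty":0,"tz":0,"ax":0,"ay":0,"az":0,"fingers":1}]'
python3 go.py .591 -.0819 .072 86.4
```

```text
time: 12.35
position: [0.5849, -0.1771, 0.0855]
ee_rot: [-3.141, 0.0, 1.508]
contact_force: [-0.4, -0.5, 0.7]
finger_gap: 0.794
finger_force: 0.0
time: 13.35
position: [0.5921, -0.0629, 0.0716]
ee_rot: [3.142, 0.0, 1.507]
contact_force: [-2.3, 1.1, 0.4]
finger_gap: 0.479
finger_force: 0.7
time: 13.55
position: [0.5921, -0.0626, 0.0716]
ee_rot: [-3.142, 0.0, 1.507]
contact_force: [-0.7, 0.0, 1.5]
finger_gap: 0.456
finger_force: 8.0
t [-0.0483  0.0003 -0.001 ] a [-0.  0. -0.] pos [ 0.5921 -0.0626  0.0716] gap 0.456 F [-0.7  0.   1.5] time 13.55
```

Slide jar_100, open and rise, then look at both views to re-measure.

```bash
python3 -m handwheel '[{"tx":-0.03,"ty":0,"tz":0,"ax":0,"ay":0,"az":0,"fingers":1},{"tx":-0.048,"ty":0,"tz":0,"ax":0,"ay":0,"az":0,"fingers":1},{"tx":-0.048,"ty":0,"tz":0,"ax":0,"ay":0,"az":0,"fingers":1},{"tx":-0.048,"ty":0,"tz":0,"ax":0,"ay":0,"az":0,"fingers":-1},{"tx":-0.048,"ty":0,"tz":0,"ax":0,"ay":0,"az":0,"fingers":-1},{"tx":-0.048,"ty":0,"tz":0,"ax":0,"ay":0,"az":0,"fingers":-1},{"tx":-0.048,"ty":0,"tz":0,"ax":0,"ay":0,"az":0,"fingers":-1},{"tx":-0.048,"ty":0,"tz":-0.1,"ax":0,"ay":0,"az":0,"fingers":-1},{"tx":-0.048,"ty":0,"tz":-0.2,"ax":0,"ay":0,"az":0,"fingers":-1},{"tx":-0.048,"ty":-0.1,"tz":-0.3,"ax":0,"ay":0,"az":0,"fingers":-1}]'
python3 - <<'E'
from fit import *
for n in("scene","top"):
    c=capture(n); jars(n,c)
E
python3 go.py .447 -.130 .20 111
```

```text
time: 14.55
position: [0.5575, -0.0799, 0.1884]
ee_rot: [3.139, 0.001, 1.508]
contact_force: [-0.7, 0.1, 0.7]
finger_gap: 0.999
finger_force: 0.0
scene px [257. 374.] z 0.127 c [ 0.5838 -0.1564] yaw -4 [39. 38.]
scene px [318. 378.] z 0.109 c [ 0.4008 -0.2936] yaw -20 [36. 36.]
scene px [255. 300.] z 0.089 c [0.4541 0.0427] yaw -26 [37. 37.]
scene px [242. 339.] z 0.086 c [ 0.5811 -0.0174] yaw -8 [16. 34.]
scene px [245. 353.] z 0.107 c [ 0.5884 -0.0715] yaw 0 [39. 26.]
scene px [222. 316.] z 0.067 c [0.6011 0.1035] yaw -10 [38. 36.]
scene px [284. 344.] z 0.069 c [ 0.4475 -0.1333] yaw 14 [36. 36.]
top px [198. 333.] z 0.107 c [ 0.5746 -0.0587] yaw -18 [20. 34.]
top px [221. 306.] z 0.090 c [0.4509 0.0492] yaw -4 [39. 34.]
top px [194. 321.] z 0.088 c [ 0.5877 -0.0131] yaw 4 [43. 36.]
top px [228. 389.] z 0.108 c [ 0.3985 -0.2893] yaw -16 [35. 34.]
top px [196. 348.] z 0.126 c [ 0.5803 -0.1535] yaw -14 [42. 33.]
top px [224. 349.] z 0.069 c [ 0.4442 -0.1271] yaw -6 [39. 35.]
t [-0.1437 -0.2628 -0.0317] a [ 0.001  0.    -0.274] pos [ 0.5556 -0.0793  0.1875] gap 1.002 F [ 1.3  0.6 -0.2] time 14.75
```

```bash
python3 -m handwheel '[{"tx":-0.1,"ty":-0.1,"tz":-0.03,"ax":0,"ay":0,"az":-0.09,"fingers":-1},{"tx":-0.14,"ty":-0.2,"tz":-0.03,"ax":0,"ay":0,"az":-0.18,"fingers":-1},{"tx":-0.14,"ty":-0.26,"tz":-0.03,"ax":0,"ay":0,"az":-0.27,"fingers":-1},{"tx":-0.14,"ty":-0.26,"tz":-0.03,"ax":0,"ay":0,"az":-0.27,"fingers":-1},{"tx":-0.14,"ty":-0.26,"tz":-0.03,"ax":0,"ay":0,"az":-0.27,"fingers":-1}]'
python3 - <<'E'
from fit import *
for n in("scene","top"):
    c=capture(n); jars(n,c)
    if n=="scene": save("s3",c["image"][180:330,230:430],3.9)
E
```

```text
time: 15.25
position: [0.4487, -0.1289, 0.1981]
ee_rot: [-3.141, -0.001, 1.929]
contact_force: [0.6, 0.7, -0.5]
finger_gap: 1.0
finger_force: 0.0
scene px [317. 377.] z 0.109 c [ 0.4013 -0.2939] yaw -20 [37. 36.]
scene px [284. 343.] z 0.069 c [ 0.4482 -0.1323] yaw 6 [37. 35.]
scene px [223. 317.] z 0.066 c [0.5908 0.1028] yaw -4 [21. 35.]
scene px [240. 339.] z 0.087 c [ 0.5809 -0.0145] yaw -8 [16. 32.]
scene px [255. 304.] z 0.089 c [0.4528 0.0436] yaw -24 [35. 38.]
top px [227. 383.] z 0.109 c [ 0.3996 -0.2889] yaw -16 [41. 36.]
top px [225. 348.] z 0.071 c [ 0.442  -0.1244] yaw 16 [37. 31.]
top px [220. 308.] z 0.090 c [0.4495 0.0481] yaw -18 [42. 35.]
```

View pics/s3.png

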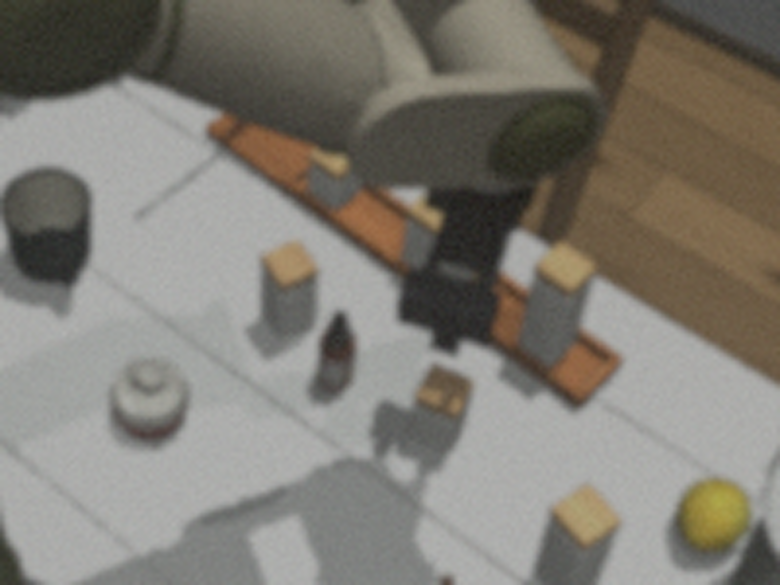

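The arm hides jars 80 and 100. jar_120 at scene (260, 374) appears to have slid less than intended. I'll move over jar_110 to clear the view and measure.

```bash
python3 go.py .4 -.291 .20 69
python3 -m handwheel '[{"tx":-0.1,"ty":0,"tz":0,"ax":0,"ay":0,"az":0.09,"fingers":-1},{"tx":-0.2,"ty":0,"tz":0,"ax":0,"ay":0,"az":0.18,"fingers":-1},{"tx":-0.3,"ty":0,"tz":0,"ax":0,"ay":0,"az":0.27,"fingers":-1},{"tx":-0.334,"ty":-0.26,"tz":0,"ax":0,"ay":0,"az":0.36,"fingers":-1},{"tx":-0.334,"ty":-0.26,"tz":0,"ax":0,"ay":0,"az":0.46,"fingers":-1},{"tx":-0.334,"ty":-0.26,"tz":0,"ax":0,"ay":0,"az":0.46,"fingers":-1},{"tx":-0.334,"ty":-0.26,"tz":0,"ax":0,"ay":0,"az":0.46,"fingers":-1}]'
python3 - <<'E'
from fit import *
for n in("scene","top"):
    c=capture(n); jars(n,c)
E
python3 go.py .4 -.291 .09 69
```

```text
t [-0.3366 -0.258  -0.0042] a [-0.    -0.     0.463] pos [ 0.4491 -0.1286  0.1984] gap 0.999 F [0.3 0.1 0.4] time 15.45
time: 16.15
position: [0.398, -0.291, 0.1988]
ee_rot: [3.142, -0.0, 1.208]
contact_force: [-0.1, -0.2, -1.0]
finger_gap: 1.001
finger_force: 0.0
scene px [318. 376.] z 0.109 c [ 0.3994 -0.2933] yaw -18 [34. 36.]
scene px [256. 302.] z 0.089 c [0.453  0.0422] yaw -18 [38. 37.]
scene px [283. 346.] z 0.069 c [ 0.4474 -0.1332] yaw 8 [36. 35.]
top px [224. 348.] z 0.071 c [ 0.4431 -0.1273] yaw 6 [39. 35.]
top px [204. 349.] z 0.060 c [ 0.5628 -0.1397] yaw -4 [19. 17.]
top px [196. 333.] z 0.109 c [ 0.5848 -0.0603] yaw -6 [41. 34.]
top px [230. 386.] z 0.110 c [ 0.3949 -0.2862] yaw -14 [34. 33.]
t [-0.0023  0.0028  0.272 ] a [ 0.    -0.     0.004] pos [ 0.3992 -0.2897  0.1988] gap 0.999 F [-0.2  0.1  0.5] time 16.35
```

Top view: jar_100 is still at y ≈ -.062, jar_80 at about -.016 and jar_120 at -.155. The 8 N grip slipped while sliding, so I'll repeat with a firmer grip, starting with jar_120.

```bash
python3 go.py .5864 -.155 .20 86.4; python3 -m handwheel '[{"tx":0.1,"ty":0.1,"tz":0,"ax":0,"ay":0,"az":-0.05,"fingers":-1},{"tx":0.2,"ty":0.2,"tz":0,"ax":0,"ay":0,"az":-0.1,"fingers":-1},{"tx":0.482,"ty":0.319,"tz":0,"ax":0,"ay":0,"az":-0.19,"fingers":-1},{"tx":0.482,"ty":0.319,"tz":0,"ax":0,"ay":0,"az":-0.19,"fingers":-1},{"tx":0.482,"ty":0.319,"tz":0,"ax":0,"ay":0,"az":-0.19,"fingers":-1},{"tx":0.482,"ty":0.319,"tz":0,"ax":0,"ay":0,"az":-0.19,"fingers":-1},{"tx":0.482,"ty":0.319,"tz":0,"ax":0,"ay":0,"az":-0.19,"fingers":-1}]' 30; python3 go.py .5864 -.155 .085 86.4
```

```text
t [ 0.4799  0.3195 -0.0029] a [ 0.    -0.    -0.189] pos [ 0.3992 -0.2897  0.1988] gap 0.999 F [-0.2  0.1  0.5] time 16.35
time: 17.05
position: [0.5863, -0.154, 0.1984]
ee_rot: [-3.141, -0.0, 1.51]
contact_force: [-0.4, 0.2, -0.2]
finger_gap: 1.001
finger_force: 0.0
t [-0.0026  0.0007  0.2836] a [-0.    -0.     0.002] pos [ 0.5863 -0.154   0.1984] gap 1.001 F [-0.4  0.2 -0.2] time 17.05
```

```bash
python3 -m handwheel '[{"tx":0,"ty":0,"tz":0.1,"ax":0,"ay":0,"az":0,"fingers":-1},{"tx":0,"ty":0,"tz":0.2,"ax":0,"ay":0,"az":0,"fingers":-1},{"tx":0,"ty":0,"tz":0.284,"ax":0,"ay":0,"az":0,"fingers":-1},{"tx":0,"ty":0,"tz":0.284,"ax":0,"ay":0,"az":0,"fingers":1},{"tx":0,"ty":0,"tz":0.284,"ax":0,"ay":0,"az":0,"fingers":1},{"tx":0,"ty":0,"tz":0.284,"ax":0,"ay":0,"az":0,"fingers":1},{"tx":0,"ty":0,"tz":0.284,"ax":0,"ay":0,"az":0,"fingers":1},{"tx":0,"ty":0,"tz":0.284,"ax":0,"ay":0,"az":0,"fingers":1},{"tx":0,"ty":0,"tz":0.284,"ax":0,"ay":0,"az":0,"fingers":1},{"tx":0,"ty":0,"tz":0.284,"ax":0,"ay":0,"az":0,"fingers":1}]' 30
python3 -m handwheel '[{"tx":-0.02,"ty":0,"tz":0,"ax":0,"ay":0,"az":0,"fingers":1},{"tx":-0.03,"ty":0,"tz":0,"ax":0,"ay":0,"az":0,"fingers":1}]'
python3 -m handwheel '[{"tx":-0.015,"ty":0,"tz":0,"ax":0,"ay":0,"az":0,"fingers":1},{"tx":-0.028,"ty":0,"tz":0,"ax":0,"ay":0,"az":0,"fingers":1},{"tx":-0.028,"ty":0,"tz":0,"ax":0,"ay":0,"az":0,"fingers":1}]'
python3 - <<'E'
from fit import *
for n in("scene","top"):
    c=capture(n); jars(n,c)
E
```

```text
time: 18.05
position: [0.586, -0.1553, 0.0859]
ee_rot: [3.141, 0.0, 1.507]
contact_force: [0.3, 0.4, 3.4]
finger_gap: 0.456
finger_force: 30.0
time: 18.25
position: [0.5854, -0.1666, 0.0864]
ee_rot: [3.14, -0.002, 1.507]
contact_force: [0.6, 5.7, 9.4]
finger_gap: 0.452
finger_force: 30.0
time: 18.55
position: [0.5846, -0.1782, 0.0862]
ee_rot: [3.14, -0.001, 1.507]
contact_force: [-1.1, 4.0, 7.8]
finger_gap: 0.452
finger_force: 30.0
scene px [319. 378.] z 0.110 c [ 0.3998 -0.2936] yaw -12 [34. 34.]
scene px [237. 340.] z 0.087 c [ 0.5923 -0.0173] yaw -8 [38. 35.]
scene px [242. 350.] z 0.107 c [ 0.5863 -0.0662] yaw -4 [33. 34.]
scene px [282. 345.] z 0.069 c [ 0.4479 -0.1338] yaw 14 [38. 34.]
scene px [223. 313.] z 0.067 c [0.5981 0.1036] yaw -2 [37. 37.]
scene px [253. 302.] z 0.089 c [0.453  0.0419] yaw -14 [36. 35.]
top px [224. 349.] z 0.069 c [ 0.4448 -0.1274] yaw 18 [40. 37.]
top px [221. 307.] z 0.089 c [0.4506 0.0482] yaw -20 [40. 36.]
top px [203. 351.] z 0.075 c [ 0.5683 -0.1531] yaw 36 [31. 18.]
top px [194. 320.] z 0.090 c [ 0.5865 -0.0123] yaw 0 [36. 39.]
top px [195. 333.] z 0.107 c [ 0.5859 -0.0605] yaw 0 [38. 35.]
top px [229. 386.] z 0.111 c [ 0.3995 -0.2882] yaw -16 [42. 35.]
top px [241. 255.] z 0.075 c [0.3634 0.2705] yaw 20 [84. 80.]
```

```bash
python3 -m handwheel '[{"tx":0,"ty":0,"tz":0,"ax":0,"ay":0,"az":0,"fingers":-1},{"tx":0,"ty":0,"tz":0,"ax":0,"ay":0,"az":0,"fingers":-1},{"tx":0,"ty":0,"tz":0,"ax":0,"ay":0,"az":0,"fingers":-1},{"tx":0,"ty":0,"tz":0,"ax":0,"ay":0,"az":0,"fingers":-1},{"tx":0.1,"ty":0,"tz":-0.05,"ax":0,"ay":0,"az":0,"fingers":-1},{"tx":0.2,"ty":0,"tz":-0.02,"ax":0,"ay":0,"az":0,"fingers":-1},{"tx":0.285,"ty":0,"tz":0.04,"ax":0,"ay":0,"az":0,"fingers":-1},{"tx":0.285,"ty":0,"tz":0.045,"ax":0,"ay":0,"az":0,"fingers":-1},{"tx":0.285,"ty":0,"tz":0.045,"ax":0,"ay":0,"az":0,"fingers":1},{"tx":0.285,"ty":0,"tz":0.045,"ax":0,"ay":0,"az":0,"fingers":1}]' 30
python3 -m handwheel '[{"tx":0,"ty":0,"tz":0,"ax":0,"ay":0,"az":0,"fingers":1},{"tx":0,"ty":0,"tz":0,"ax":0,"ay":0,"az":0,"fingers":1},{"tx":0,"ty":0,"tz":0,"ax":0,"ay":0,"az":0,"fingers":1},{"tx":0,"ty":0,"tz":0,"ax":0,"ay":0,"az":0,"fingers":1},{"tx":0,"ty":0,"tz":0,"ax":0,"ay":0,"az":0,"fingers":1},{"tx":0,"ty":0,"tz":0,"ax":0,"ay":0,"az":0,"fingers":1}]'
python3 go.py .591 -.0819 .068 86.4
```

```text
time: 19.75
position: [0.5919, -0.0657, 0.0678]
ee_rot: [3.141, 0.0, 1.506]
contact_force: [-0.0, -0.4, -0.7]
finger_gap: 0.844
finger_force: 0.0
time: 20.35
position: [0.5915, -0.0648, 0.0674]
ee_rot: [3.141, 0.0, 1.507]
contact_force: [-0.6, -0.4, 0.9]
finger_gap: 0.449
finger_force: 30.0
t [-0.0427  0.0014 -0.0014] a [ 0.  0. -0.] pos [ 0.5915 -0.0648  0.0674] gap 0.449 F [-0.6 -0.4  0.9] time 20.35
```

```bash
python3 -m handwheel '[{"tx":-0.015,"ty":0,"tz":0,"ax":0,"ay":0,"az":0,"fingers":1},{"tx":-0.03,"ty":0,"tz":0,"ax":0,"ay":0,"az":0,"fingers":1},{"tx":-0.044,"ty":0,"tz":0,"ax":0,"ay":0,"az":0,"fingers":1},{"tx":-0.044,"ty":0,"tz":0,"ax":0,"ay":0,"az":0,"fingers":1}]'
python3 -m handwheel '[{"tx":0,"ty":0,"tz":0,"ax":0,"ay":0,"az":0,"fingers":-1},{"tx":0,"ty":0,"tz":0,"ax":0,"ay":0,"az":0,"fingers":-1},{"tx":0,"ty":0,"tz":0,"ax":0,"ay":0,"az":0,"fingers":-1},{"tx":0,"ty":0,"tz":0,"ax":0,"ay":0,"az":0,"fingers":-1},{"tx":0.08,"ty":0,"tz":0,"ax":0,"ay":0,"az":0,"fingers":-1},{"tx":0.163,"ty":0,"tz":0.03,"ax":0,"ay":0,"az":0,"fingers":-1},{"tx":0.163,"ty":0,"tz":0.033,"ax":0,"ay":0,"az":0,"fingers":1},{"tx":0.163,"ty":0,"tz":0.033,"ax":0,"ay":0,"az":0,"fingers":1},{"tx":0.163,"ty":0,"tz":0.033,"ax":0,"ay":0,"az":0,"fingers":1},{"tx":0.163,"ty":0,"tz":0.033,"ax":0,"ay":0,"az":0,"fingers":1}]'
python3 -m handwheel '[{"tx":0,"ty":0,"tz":0,"ax":0,"ay":0,"az":0,"fingers":1},{"tx":0,"ty":0,"tz":0,"ax":0,"ay":0,"az":0,"fingers":1},{"tx":0,"ty":0,"tz":0,"ax":0,"ay":0,"az":0,"fingers":1},{"tx":0,"ty":0,"tz":0,"ax":0,"ay":0,"az":0,"fingers":1}]'
python3 go.py .597 .0139 .055 86.4
```

```text
time: 20.75
position: [0.5905, -0.0832, 0.0676]
ee_rot: [3.141, 0.001, 1.506]
contact_force: [-0.7, 0.4, 3.8]
finger_gap: 0.447
finger_force: 30.0
time: 21.75
position: [0.5947, -0.0182, 0.0544]
ee_rot: [3.141, 0.0, 1.506]
contact_force: [0.3, -0.7, -1.2]
finger_gap: 0.657
finger_force: 0.0
time: 22.15
position: [0.5946, -0.0175, 0.0542]
ee_rot: [3.141, 0.0, 1.507]
contact_force: [-0.5, -1.2, 1.1]
finger_gap: 0.455
finger_force: 30.0
t [ 0.0787  0.001  -0.0019] a [ 0.     0.    -0.001] pos [ 0.5946 -0.0175  0.0542] gap 0.455 F [-0.5 -1.2  1.1] time 22.15
```

```bash
python3 -m handwheel '[{"tx":0.02,"ty":0,"tz":0,"ax":0,"ay":0,"az":0,"fingers":1},{"tx":0.045,"ty":0,"tz":0,"ax":0,"ay":0,"az":0,"fingers":1},{"tx":0.07,"ty":0,"tz":0,"ax":0,"ay":0,"az":0,"fingers":1},{"tx":0.079,"ty":0,"tz":0,"ax":0,"ay":0,"az":0,"fingers":1},{"tx":0.079,"ty":0,"tz":0,"ax":0,"ay":0,"az":0,"fingers":1},{"tx":0.079,"ty":0,"tz":0,"ax":0,"ay":0,"az":0,"fingers":-1},{"tx":0.079,"ty":0,"tz":0,"ax":0,"ay":0,"az":0,"fingers":-1},{"tx":0.079,"ty":0,"tz":0,"ax":0,"ay":0,"az":0,"fingers":-1},{"tx":0.079,"ty":0,"tz":0,"ax":0,"ay":0,"az":0,"fingers":-1}]'
python3 -m handwheel '[{"tx":0.08,"ty":0,"tz":-0.02,"ax":0,"ay":0,"az":0,"fingers":-1},{"tx":0.16,"ty":0,"tz":0,"ax":0,"ay":0,"az":0,"fingers":-1},{"tx":0.225,"ty":0,"tz":0.03,"ax":0,"ay":0,"az":0,"fingers":-1},{"tx":0.225,"ty":0,"tz":0.048,"ax":0,"ay":0,"az":0,"fingers":-1},{"tx":0.225,"ty":0,"tz":0.048,"ax":0,"ay":0,"az":0,"fingers":1},{"tx":0.225,"ty":0,"tz":0.048,"ax":0,"ay":0,"az":0,"fingers":1},{"tx":0.225,"ty":0,"tz":0.048,"ax":0,"ay":0,"az":0,"fingers":1},{"tx":0.225,"ty":0,"tz":0.048,"ax":0,"ay":0,"az":0,"fingers":1},{"tx":0.225,"ty":0,"tz":0.048,"ax":0,"ay":0,"az":0,"fingers":1},{"tx":0.225,"ty":0,"tz":0.048,"ax":0,"ay":0,"az":0,"fingers":1}]'
python3 -m handwheel '[{"tx":0,"ty":0,"tz":0,"ax":0,"ay":0,"az":0,"fingers":1},{"tx":0,"ty":0,"tz":0,"ax":0,"ay":0,"az":0,"fingers":1},{"tx":0.01,"ty":0,"tz":0,"ax":0,"ay":0,"az":0,"fingers":1},{"tx":0.017,"ty":0,"tz":0,"ax":0,"ay":0,"az":0,"fingers":1},{"tx":0.017,"ty":0,"tz":0,"ax":0,"ay":0,"az":0,"fingers":1},{"tx":0.017,"ty":0,"tz":0,"ax":0,"ay":0,"az":0,"fingers":-1},{"tx":0.017,"ty":0,"tz":0,"ax":0,"ay":0,"az":0,"fingers":-1},{"tx":0.017,"ty":0,"tz":0,"ax":0,"ay":0,"az":0,"fingers":-1},{"tx":0.017,"ty":0,"tz":0,"ax":0,"ay":0,"az":0,"fingers":-1},{"tx":0.017,"ty":0,"tz":-0.12,"ax":0,"ay":0,"az":0,"fingers":-1}]'
python3 go.py .4505 .046 .20 68
```

```text
time: 23.05
position: [0.5963, 0.0144, 0.0538]
ee_rot: [-3.141, -0.0, 1.507]
contact_force: [0.0, 0.2, -0.2]
finger_gap: 0.787
finger_force: 0.0
time: 24.05
position: [0.6023, 0.1039, 0.0351]
ee_rot: [3.141, 0.0, 1.507]
contact_force: [-0.5, -0.8, 0.1]
finger_gap: 0.479
finger_force: 0.0
time: 25.05
position: [0.5998, 0.1108, 0.0781]
ee_rot: [-3.13, 0.001, 1.507]
contact_force: [1.1, 0.5, 0.6]
finger_gap: 0.885
finger_force: 0.0
t [-0.1857 -0.3658 -0.3004] a [-0.007  0.002  0.204] pos [0.5998 0.1108 0.0781] gap 0.885 F [1.1 0.5 0.6] time 25.05
```

```bash
python3 -m handwheel '[{"tx":0,"ty":0,"tz":-0.12,"ax":0,"ay":0,"az":0,"fingers":-1},{"tx":0,"ty":0,"tz":-0.24,"ax":0,"ay":0,"az":0.0,"fingers":-1},{"tx":-0.1,"ty":-0.1,"tz":-0.3,"ax":0,"ay":0,"az":0.1,"fingers":-1},{"tx":-0.18,"ty":-0.2,"tz":-0.3,"ax":0,"ay":0,"az":0.182,"fingers":-1},{"tx":-0.186,"ty":-0.366,"tz":-0.3,"ax":0,"ay":0,"az":0.182,"fingers":-1},{"tx":-0.186,"ty":-0.366,"tz":-0.3,"ax":0,"ay":0,"az":0.182,"fingers":-1},{"tx":-0.186,"ty":-0.366,"tz":-0.3,"ax":0,"ay":0,"az":0.182,"fingers":-1}]'
python3 - <<'E'
from fit import *
for n in("scene","top"):
    c=capture(n); jars(n,c)
    if n=="scene": save("s4",c["image"][180:330,230:430],3.9)
E
python3 go.py .4515 .0455 .056 70
```

```text
time: 25.75
position: [0.4492, 0.046, 0.2035]
ee_rot: [-3.141, 0.0, 1.221]
contact_force: [0.3, 0.8, -0.2]
finger_gap: 1.0
finger_force: 0.0
scene px [258. 373.] z 0.127 c [ 0.5826 -0.1623] yaw -10 [36. 34.]
scene px [252. 300.] z 0.089 c [0.4531 0.0432] yaw -16 [37. 37.]
scene px [284. 346.] z 0.069 c [ 0.4472 -0.1329] yaw 8 [38. 36.]
scene px [235. 336.] z 0.086 c [0.5928 0.0112] yaw -6 [36. 36.]
scene px [321. 377.] z 0.109 c [ 0.4013 -0.2933] yaw -10 [37. 37.]
scene px [224. 313.] z 0.066 c [0.5903 0.1096] yaw -4 [20. 32.]
top px [229. 387.] z 0.111 c [ 0.3971 -0.2857] yaw -8 [39. 33.]
top px [223. 348.] z 0.071 c [ 0.4438 -0.1265] yaw 20 [37. 35.]
top px [195. 336.] z 0.108 c [ 0.5813 -0.0774] yaw -38 [38. 33.]
top px [195. 352.] z 0.128 c [ 0.5798 -0.1549] yaw -10 [42. 38.]
top px [222. 308.] z 0.090 c [0.4501 0.0473] yaw -16 [41. 34.]
t [-0.0024 -0.0031  0.3672] a [ 0. -0. -0.] pos [0.4529 0.046  0.2029] gap 1.003 F [0.5 0.1 0.6] time 25.95
```

View pics/s4.png

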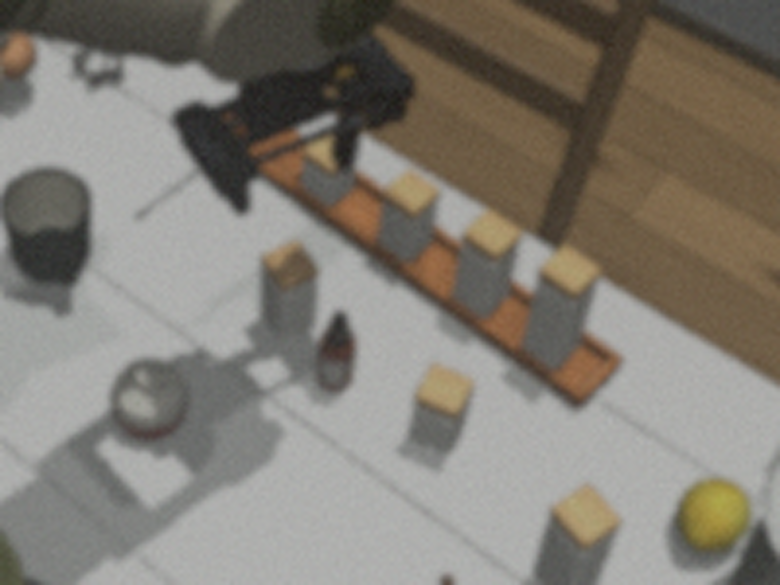

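The row is clear now, in world y:

| jar | y |
|---|---|
| 60 | .110 |
| 80 | .012 |
| 100 | -.081 |
| 120 | -.160 (slipped again) |

The gap between 80 and 100 suits jar_90, so I'll pick it now.

```bash
python3 -m handwheel '[{"tx":-0.003,"ty":-0.002,"tz":0.1,"ax":0,"ay":0,"az":0,"fingers":-1},{"tx":-0.003,"ty":-0.002,"tz":0.2,"ax":0,"ay":0,"az":0,"fingers":-1},{"tx":-0.003,"ty":-0.002,"tz":0.3,"ax":0,"ay":0,"az":0,"fingers":-1},{"tx":-0.003,"ty":-0.002,"tz":0.366,"ax":0,"ay":0,"az":0,"fingers":-1},{"tx":-0.003,"ty":-0.002,"tz":0.366,"ax":0,"ay":0,"az":0,"fingers":1},{"tx":-0.003,"ty":-0.002,"tz":0.366,"ax":0,"ay":0,"az":0,"fingers":1},{"tx":-0.003,"ty":-0.002,"tz":0.366,"ax":0,"ay":0,"az":0,"fingers":1},{"tx":-0.003,"ty":-0.002,"tz":0.366,"ax":0,"ay":0,"az":0,"fingers":1},{"tx":-0.003,"ty":-0.002,"tz":0.366,"ax":0,"ay":0,"az":0,"fingers":1},{"tx":-0.003,"ty":-0.002,"tz":0.366,"ax":0,"ay":0,"az":0,"fingers":1}]' 30
python3 -m handwheel '[{"tx":0,"ty":0,"tz":0,"ax":0,"ay":0,"az":0,"fingers":1},{"tx":0,"ty":0,"tz":0,"ax":0,"ay":0,"az":0,"fingers":1},{"tx":0,"ty":0,"tz":-0.1,"ax":0,"ay":0,"az":0,"fingers":1},{"tx":0,"ty":0,"tz":-0.2,"ax":0,"ay":0,"az":0,"fingers":1},{"tx":0,"ty":0,"tz":-0.3,"ax":0,"ay":0,"az":0,"fingers":1},{"tx":0,"ty":0,"tz":-0.36,"ax":0,"ay":0,"az":0,"fingers":1},{"tx":0,"ty":0,"tz":-0.36,"ax":0,"ay":0,"az":0,"fingers":1}]'
python3 go.py .594 -.034 .2 86.4
```

```text
time: 26.95
position: [0.4511, 0.0451, 0.0571]
ee_rot: [3.14, -0.0, 1.221]
contact_force: [0.6, 0.5, 0.1]
finger_gap: 0.481
finger_force: 0.3
time: 27.65
position: [0.4516, 0.0451, 0.203]
ee_rot: [3.136, -0.001, 1.221]
contact_force: [0.1, -0.1, -1.9]
finger_gap: 0.453
finger_force: 29.4
t [-0.0639  0.4022  0.0097] a [ 0.004 -0.    -0.182] pos [0.4516 0.0451 0.203 ] gap 0.453 F [ 0.1 -0.1 -1.9] time 27.65
```

```bash
python3 -m handwheel '[{"tx":0,"ty":0.1,"tz":0,"ax":0,"ay":0,"az":-0.05,"fingers":1},{"tx":-0.064,"ty":0.2,"tz":0,"ax":0,"ay":0,"az":-0.1,"fingers":1},{"tx":-0.064,"ty":0.3,"tz":0,"ax":0,"ay":0,"az":-0.182,"fingers":1},{"tx":-0.064,"ty":0.403,"tz":0,"ax":0,"ay":0,"az":-0.182,"fingers":1},{"tx":-0.064,"ty":0.403,"tz":0.05,"ax":0,"ay":0,"az":-0.182,"fingers":1},{"tx":-0.064,"ty":0.403,"tz":0.1,"ax":0,"ay":0,"az":-0.182,"fingers":1},{"tx":-0.064,"ty":0.403,"tz":0.1,"ax":0,"ay":0,"az":-0.182,"fingers":1},{"tx":-0.064,"ty":0.403,"tz":0.1,"ax":0,"ay":0,"az":-0.182,"fingers":1}]'
python3 - <<'E'
from fit import *
for n in("scene","top"):
    c=capture(n); jars(n,c)
    if n=="scene": save("s5",c["image"][200:300,290:410],6.5)
E
python3 go.py .594 -.034 .066 86.4
```

```text
time: 28.45
position: [0.593, -0.0339, 0.1596]
ee_rot: [-3.139, -0.0, 1.507]
contact_force: [-0.5, 0.0, -0.9]
finger_gap: 0.455
finger_force: 29.4
scene px [237. 334.] z 0.086 c [0.5913 0.0128] yaw 4 [31. 34.]
scene px [221. 315.] z 0.067 c [0.6007 0.1109] yaw -4 [37. 37.]
scene px [258. 374.] z 0.127 c [ 0.5835 -0.161 ] yaw -4 [38. 37.]
scene px [284. 346.] z 0.069 c [ 0.4473 -0.1333] yaw 16 [39. 36.]
scene px [268. 318.] z 0.078 c [ 0.4313 -0.0313] yaw 34 [18. 21.]
scene px [231. 348.] z 0.173 c [ 0.5848 -0.0512] yaw -8 [40.  5.]
top px [228. 385.] z 0.110 c [ 0.3975 -0.2881] yaw -12 [39. 36.]
top px [196. 335.] z 0.107 c [ 0.5823 -0.0766] yaw -24 [43. 34.]
top px [196. 313.] z 0.089 c [0.5888 0.0156] yaw -4 [46. 35.]
top px [196. 290.] z 0.071 c [0.5932 0.1062] yaw -2 [36. 17.]
top px [194. 351.] z 0.126 c [ 0.5819 -0.1548] yaw 2 [46. 37.]
top px [225. 350.] z 0.070 c [ 0.4434 -0.128 ] yaw 6 [39. 37.]
t [2.000e-04 7.000e-04 2.384e-01] a [ 0.001  0.    -0.   ] pos [ 0.5936 -0.034   0.1614] gap 0.455 F [ 0.5 -0.7 -0.2] time 28.65
```

View pics/s5.png

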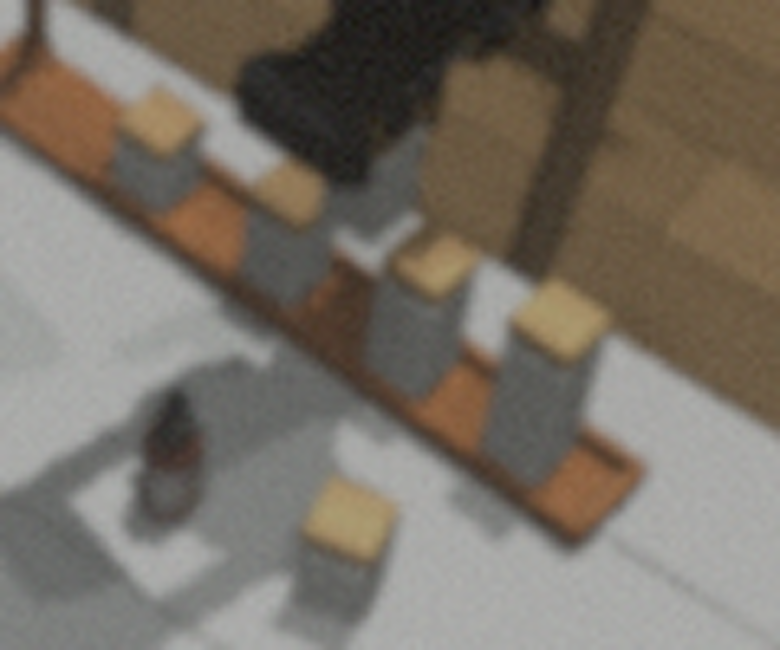

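The held jar hangs between jars 80 (scene crop 285,190) and 100 (435,260) with room on both sides. Lower it.

```bash
python3 -m handwheel '[{"tx":0.002,"ty":0.001,"tz":0.07,"ax":0,"ay":0,"az":0,"fingers":1},{"tx":0.002,"ty":0.001,"tz":0.14,"ax":0,"ay":0,"az":0,"fingers":1},{"tx":0.002,"ty":0.001,"tz":0.18,"ax":0,"ay":0,"az":0,"fingers":1},{"tx":0.002,"ty":0.001,"tz":0.2,"ax":0,"ay":0,"az":0,"fingers":1},{"tx":0.002,"ty":0.001,"tz":0.215,"ax":0,"ay":0,"az":0,"fingers":1},{"tx":0.002,"ty":0.001,"tz":0.225,"ax":0,"ay":0,"az":0,"fingers":1},{"tx":0.002,"ty":0.001,"tz":0.23,"ax":0,"ay":0,"az":0,"fingers":1},{"tx":0.002,"ty":0.001,"tz":0.233,"ax":0,"ay":0,"az":0,"fingers":1},{"tx":0.002,"ty":0.001,"tz":0.235,"ax":0,"ay":0,"az":0,"fingers":1},{"tx":0.002,"ty":0.001,"tz":0.235,"ax":0,"ay":0,"az":0,"fingers":1}]'
```

```text
time: 29.65
position: [0.5939, -0.0333, 0.0667]
ee_rot: [3.141, 0.0, 1.507]
contact_force: [-0.7, 0.4, -0.4]
finger_gap: 0.454
finger_force: 29.4
```

```bash
python3 -m handwheel '[{"tx":0,"ty":0,"tz":0.004,"ax":0,"ay":0,"az":0,"fingers":1},{"tx":0,"ty":0,"tz":0.004,"ax":0,"ay":0,"az":0,"fingers":1},{"tx":0,"ty":0,"tz":0.004,"ax":0,"ay":0,"az":0,"fingers":-1},{"tx":0,"ty":0,"tz":0.004,"ax":0,"ay":0,"az":0,"fingers":-1},{"tx":0,"ty":0,"tz":0.004,"ax":0,"ay":0,"az":0,"fingers":-1},{"tx":0,"ty":0,"tz":0.004,"ax":0,"ay":0,"az":0,"fingers":-1},{"tx":0,"ty":0,"tz":-0.06,"ax":0,"ay":0,"az":0,"fingers":-1},{"tx":-0.1,"ty":0,"tz":-0.06,"ax":0,"ay":0,"az":0,"fingers":-1},{"tx":-0.2,"ty":0,"tz":-0.05,"ax":0,"ay":0,"az":0,"fingers":-1},{"tx":-0.317,"ty":0,"tz":-0.04,"ax":0,"ay":0,"az":0,"fingers":-1}]' 50
python3 -m handwheel '[{"tx":0,"ty":0,"tz":0.01,"ax":0,"ay":0,"az":0,"fingers":-1},{"tx":0,"ty":0,"tz":0.01,"ax":0,"ay":0,"az":0,"fingers":1},{"tx":0,"ty":0,"tz":0.01,"ax":0,"ay":0,"az":0,"fingers":1},{"tx":0,"ty":0,"tz":0.01,"ax":0,"ay":0,"az":0,"fingers":1},{"tx":0,"ty":0,"tz":0.01,"ax":0,"ay":0,"az":0,"fingers":1},{"tx":0,"ty":0,"tz":0.01,"ax":0,"ay":0,"az":0,"fingers":1},{"tx":0,"ty":0,"tz":0.01,"ax":0,"ay":0,"az":0,"fingers":1},{"tx":0,"ty":0,"tz":0.01,"ax":0,"ay":0,"az":0,"fingers":1}]' 50
python3 go.py .585 -.1785 .075 86.4
```

```text
time: 30.65
position: [0.5857, -0.1605, 0.0827]
ee_rot: [3.141, 0.0, 1.509]
contact_force: [1.0, -1.0, 0.0]
finger_gap: 0.998
finger_force: 0.0
time: 31.45
position: [0.5859, -0.1596, 0.0786]
ee_rot: [3.141, -0.0, 1.507]
contact_force: [0.5, 0.4, 1.3]
finger_gap: 0.449
finger_force: 50.0
t [-0.0473  0.0008  0.0091] a [ 0. -0. -0.] pos [ 0.5859 -0.1596  0.0786] gap 0.449 F [0.5 0.4 1.3] time 31.45
```

```bash
python3 -m handwheel '[{"tx":0,"ty":0,"tz":-0.002,"ax":0,"ay":0,"az":0,"fingers":1},{"tx":-0.01,"ty":0,"tz":-0.002,"ax":0,"ay":0,"az":0,"fingers":1},{"tx":-0.02,"ty":0,"tz":-0.002,"ax":0,"ay":0,"az":0,"fingers":1}]'
python3 -m handwheel '[{"tx":-0.01,"ty":0,"tz":0,"ax":0,"ay":0,"az":0,"fingers":1},{"tx":-0.02,"ty":0,"tz":0,"ax":0,"ay":0,"az":0,"fingers":1},{"tx":-0.028,"ty":0,"tz":0,"ax":0,"ay":0,"az":0,"fingers":1},{"tx":-0.028,"ty":0,"tz":0,"ax":0,"ay":0,"az":0,"fingers":1},{"tx":-0.028,"ty":0,"tz":0.002,"ax":0,"ay":0,"az":0,"fingers":1}]'
python3 -m handwheel '[{"tx":0,"ty":0,"tz":0,"ax":0,"ay":0,"az":0,"fingers":-1},{"tx":0,"ty":0,"tz":0,"ax":0,"ay":0,"az":0,"fingers":-1},{"tx":0,"ty":0,"tz":0,"ax":0,"ay":0,"az":0,"fingers":-1},{"tx":0,"ty":0,"tz":0,"ax":0,"ay":0,"az":0,"fingers":-1},{"tx":0,"ty":0,"tz":-0.12,"ax":0,"ay":0,"az":0,"fingers":-1},{"tx":0,"ty":0,"tz":-0.24,"ax":0,"ay":0,"az":0,"fingers":-1},{"tx":0,"ty":0,"tz":-0.3,"ax":0,"ay":0,"az":0,"fingers":-1},{"tx":0,"ty":0,"tz":-0.3,"ax":0,"ay":0,"az":0,"fingers":-1}]'
python3 - <<'E'
from fit import *
for n in("scene","top"):
    c=capture(n); jars(n,c)
E
python3 go.py .399 -.290 .2 73;python3 go.py .4455 -.130 .2 104
```

```text
time: 31.75
position: [0.5851, -0.1681, 0.0791]
ee_rot: [-3.141, -0.0, 1.507]
contact_force: [0.2, -0.0, -1.1]
finger_gap: 0.45
finger_force: 50.0
time: 32.25
position: [0.5846, -0.1791, 0.0786]
ee_rot: [3.141, 0.0, 1.507]
contact_force: [-1.2, -1.4, 11.1]
finger_gap: 0.451
finger_force: 50.0
time: 33.05
position: [0.5857, -0.1795, 0.2025]
ee_rot: [3.135, 0.003, 1.507]
contact_force: [0.0, -0.5, -0.5]
finger_gap: 1.001
finger_force: 0.0
scene px [245. 356.] z 0.107 c [ 0.5858 -0.0811] yaw -14 [34. 35.]
scene px [261. 379.] z 0.127 c [ 0.5796 -0.1821] yaw -6 [34. 34.]
scene px [239. 341.] z 0.097 c [ 0.5949 -0.0344] yaw -10 [37. 38.]
scene px [220. 314.] z 0.067 c [0.5993 0.1107] yaw -10 [37. 39.]
scene px [282. 342.] z 0.069 c [ 0.4483 -0.1329] yaw 12 [38. 36.]
scene px [319. 376.] z 0.109 c [ 0.4011 -0.2931] yaw -8 [37. 38.]
scene px [234. 335.] z 0.087 c [0.5928 0.0115] yaw 4 [36. 36.]
top px [228. 387.] z 0.111 c [ 0.3969 -0.2878] yaw -10 [40. 36.]
top px [224. 348.] z 0.072 c [ 0.4444 -0.1273] yaw 16 [35. 38.]
top px [195. 322.] z 0.097 c [ 0.5939 -0.0276] yaw -4 [42. 35.]
top px [195. 356.] z 0.128 c [ 0.5752 -0.1723] yaw 32 [39. 27.]
top px [197. 312.] z 0.088 c [0.5901 0.017 ] yaw 6 [42. 31.]
top px [193. 332.] z 0.109 c [ 0.5849 -0.0754] yaw -4 [40. 38.]
t [-0.307  -0.4438 -0.0074] a [-0.002 -0.001  0.148] pos [ 0.584  -0.1787  0.1967] gap 1.0 F [ 0.3  0.9 -0.8] time 33.25
t [ 0.0996 -0.3532 -0.0071] a [-0.002 -0.001 -0.196] pos [ 0.584  -0.1787  0.1967] gap 1.0 F [ 0.3  0.9 -0.8] time 33.25
```

jar_90 is seated (z .098) with gaps of about 6–7 mm. The slot between 100 and 120 is now 61 mm. Next, jar_110.

```bash
python3 -m handwheel '[{"tx":-0.1,"ty":-0.1,"tz":0,"ax":0,"ay":0,"az":0.07,"fingers":-1},{"tx":-0.2,"ty":-0.2,"tz":0,"ax":0,"ay":0,"az":0.148,"fingers":-1},{"tx":-0.312,"ty":-0.438,"tz":0,"ax":0,"ay":0,"az":0.148,"fingers":-1},{"tx":-0.312,"ty":-0.438,"tz":0,"ax":0,"ay":0,"az":0.148,"fingers":-1},{"tx":-0.312,"ty":-0.438,"tz":0,"ax":0,"ay":0,"az":0.148,"fingers":-1},{"tx":-0.312,"ty":-0.438,"tz":0,"ax":0,"ay":0,"az":0.148,"fingers":-1},{"tx":-0.312,"ty":-0.438,"tz":0,"ax":0,"ay":0,"az":0.148,"fingers":-1},{"tx":-0.312,"ty":-0.438,"tz":0,"ax":0,"ay":0,"az":0.148,"fingers":-1}]' 30; python3 go.py .4015 -.2925 .073 73
```

```text
time: 34.05
position: [0.4026, -0.2919, 0.198]
ee_rot: [-3.141, -0.001, 1.276]
contact_force: [-0.0, 0.2, -0.7]
finger_gap: 1.0
finger_force: 0.0
t [-0.0025 -0.0021  0.3124] a [-0.    -0.     0.001] pos [ 0.4026 -0.2919  0.198 ] gap 1.0 F [-0.   0.2 -0.7] time 34.05
```

```bash
python3 -m handwheel '[{"tx":-0.002,"ty":-0.002,"tz":0.1,"ax":0,"ay":0,"az":0,"fingers":-1},{"tx":-0.002,"ty":-0.002,"tz":0.2,"ax":0,"ay":0,"az":0,"fingers":-1},{"tx":-0.002,"ty":-0.002,"tz":0.3,"ax":0,"ay":0,"az":0,"fingers":-1},{"tx":-0.002,"ty":-0.002,"tz":0.312,"ax":0,"ay":0,"az":0,"fingers":1},{"tx":-0.002,"ty":-0.002,"tz":0.312,"ax":0,"ay":0,"az":0,"fingers":1},{"tx":-0.002,"ty":-0.002,"tz":0.312,"ax":0,"ay":0,"az":0,"fingers":1},{"tx":-0.002,"ty":-0.002,"tz":0.312,"ax":0,"ay":0,"az":0,"fingers":1},{"tx":-0.002,"ty":-0.002,"tz":0.312,"ax":0,"ay":0,"az":0,"fingers":1},{"tx":-0.002,"ty":-0.002,"tz":0.312,"ax":0,"ay":0,"az":0,"fingers":1},{"tx":-0.002,"ty":-0.002,"tz":0.312,"ax":0,"ay":0,"az":0,"fingers":1}]' 30
python3 -m handwheel '[{"tx":0,"ty":0,"tz":0,"ax":0,"ay":0,"az":0,"fingers":1},{"tx":0,"ty":0,"tz":0,"ax":0,"ay":0,"az":0,"fingers":1},{"tx":0,"ty":0,"tz":-0.1,"ax":0,"ay":0,"az":0,"fingers":1},{"tx":0,"ty":0,"tz":-0.2,"ax":0,"ay":0,"az":0,"fingers":1},{"tx":0,"ty":0,"tz":-0.3,"ax":0,"ay":0,"az":0,"fingers":1},{"tx":0,"ty":0,"tz":-0.36,"ax":0,"ay":0,"az":0,"fingers":1},{"tx":0,"ty":0,"tz":-0.36,"ax":0,"ay":0,"az":0,"fingers":1}]'
python3 -c "
from rk import rk
print(rk(0,-.097))"
python3 go.py .588 -.131 .22 86.4
```

```text
time: 35.05
position: [0.4011, -0.2933, 0.0744]
ee_rot: [3.14, 0.001, 1.275]
contact_force: [0.9, 0.6, 4.7]
finger_gap: 0.452
finger_force: 29.7
time: 35.75
position: [0.4014, -0.2936, 0.2203]
ee_rot: [3.137, 0.003, 1.275]
contact_force: [0.5, -0.3, -3.1]
finger_gap: 0.45
finger_force: 29.7
[ 0.58789304 -0.13080757]
t [0.5249 0.3278 0.0007] a [ 0.003  0.002 -0.148] pos [ 0.4014 -0.2936  0.2203] gap 0.45 F [ 0.5 -0.3 -3.1] time 35.75
```

```bash
python3 -m handwheel '[{"tx":0.1,"ty":0.06,"tz":0,"ax":0,"ay":0,"az":-0.05,"fingers":1},{"tx":0.2,"ty":0.12,"tz":0,"ax":0,"ay":0,"az":-0.1,"fingers":1},{"tx":0.3,"ty":0.2,"tz":0,"ax":0,"ay":0,"az":-0.148,"fingers":1},{"tx":0.525,"ty":0.328,"tz":0,"ax":0,"ay":0,"az":-0.148,"fingers":1},{"tx":0.525,"ty":0.328,"tz":0,"ax":0,"ay":0,"az":-0.148,"fingers":1},{"tx":0.525,"ty":0.328,"tz":0,"ax":0,"ay":0,"az":-0.148,"fingers":1},{"tx":0.525,"ty":0.328,"tz":0.05,"ax":0,"ay":0,"az":-0.148,"fingers":1},{"tx":0.525,"ty":0.328,"tz":0.1,"ax":0,"ay":0,"az":-0.148,"fingers":1},{"tx":0.525,"ty":0.328,"tz":0.1,"ax":0,"ay":0,"az":-0.148,"fingers":1},{"tx":0.525,"ty":0.328,"tz":0.1,"ax":0,"ay":0,"az":-0.148,"fingers":1}]'
python3 - <<'E'
from fit import *
c=capture("scene");jars("scene",c)
save("s6",c["image"][200:300,290:410],6.5)
E
python3 go.py .588 -.131 .083 86.4
```

```text
time: 36.75
position: [0.587, -0.1307, 0.1769]
ee_rot: [-3.14, -0.001, 1.507]
contact_force: [-0.5, 0.4, -2.1]
finger_gap: 0.454
finger_force: 29.8
scene px [262. 379.] z 0.127 c [ 0.5809 -0.1803] yaw -10 [37. 36.]
scene px [235. 335.] z 0.087 c [0.5939 0.0118] yaw 6 [39. 35.]
scene px [239. 341.] z 0.097 c [ 0.5947 -0.0343] yaw -10 [37. 38.]
scene px [221. 313.] z 0.067 c [0.5986 0.1101] yaw -12 [33. 35.]
scene px [283. 344.] z 0.069 c [ 0.4484 -0.1326] yaw 10 [36. 37.]
scene px [246. 328.] z 0.017 c [0.592  0.0118] yaw -4 [ 59. 457.]
scene px [241. 369.] z 0.187 c [ 0.5785 -0.1472] yaw -12 [35.  6.]
scene px [243. 357.] z 0.107 c [ 0.5839 -0.0808] yaw -2 [30. 34.]
t [-0.0004  0.0008  0.2382] a [ 0.001  0.    -0.001] pos [ 0.5876 -0.1308  0.1783] gap 0.451 F [ 0.3  1.5 -2.1] time 36.85
```

View pics/s6.png

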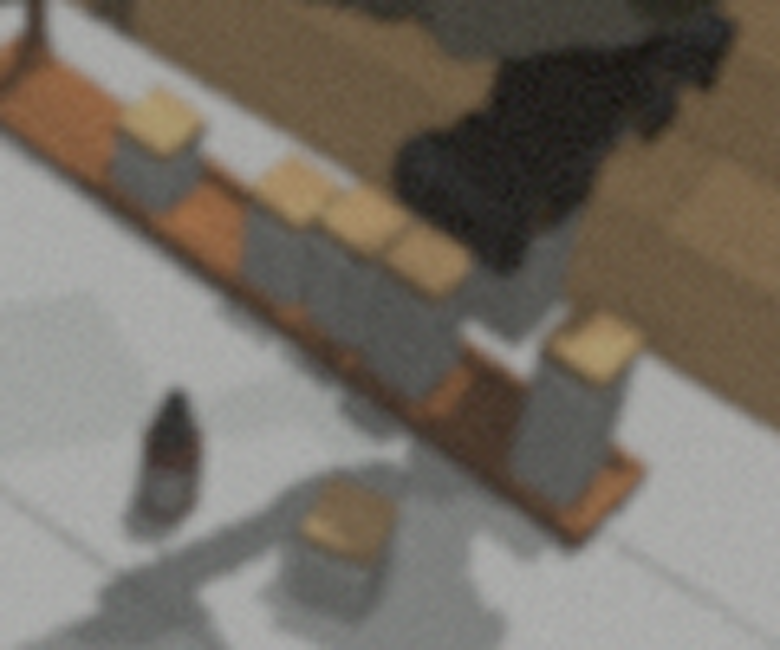

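jar_90 sits between 80 and 100, and jar_110 hangs over the free slot. Lower it, release, then go to jar_70.

```bash
python3 -m handwheel '[{"tx":0,"ty":0,"tz":0.07,"ax":0,"ay":0,"az":0,"fingers":1},{"tx":0,"ty":0.001,"tz":0.14,"ax":0,"ay":0,"az":0,"fingers":1},{"tx":0,"ty":0.001,"tz":0.18,"ax":0,"ay":0,"az":0,"fingers":1},{"tx":0,"ty":0.001,"tz":0.2,"ax":0,"ay":0,"az":0,"fingers":1},{"tx":0,"ty":0.001,"tz":0.215,"ax":0,"ay":0,"az":0,"fingers":1},{"tx":0,"ty":0.001,"tz":0.225,"ax":0,"ay":0,"az":0,"fingers":1},{"tx":0,"ty":0.001,"tz":0.233,"ax":0,"ay":0,"az":0,"fingers":1},{"tx":0,"ty":0.001,"tz":0.238,"ax":0,"ay":0,"az":0,"fingers":1},{"tx":0,"ty":0.001,"tz":0.24,"ax":0,"ay":0,"az":0,"fingers":1},{"tx":0,"ty":0.001,"tz":0.24,"ax":0,"ay":0,"az":0,"fingers":1}]'
python3 go.py .588 -.131 .083 86.4
```

```text
time: 37.85
position: [0.5881, -0.1305, 0.0824]
ee_rot: [3.141, 0.0, 1.507]
contact_force: [-1.4, 0.9, 2.3]
finger_gap: 0.451
finger_force: 29.7
t [-0.0013 -0.0002 -0.0016] a [ 0.001  0.    -0.   ] pos [ 0.5881 -0.1305  0.0824] gap 0.451 F [-1.4  0.9  2.3] time 37.85
```

Seated (contact). Release, rise, and go over jar_70.

```bash
python3 -m handwheel '[{"tx":0,"ty":0,"tz":0,"ax":0,"ay":0,"az":0,"fingers":-1},{"tx":0,"ty":0,"tz":0,"ax":0,"ay":0,"az":0,"fingers":-1},{"tx":0,"ty":0,"tz":0,"ax":0,"ay":0,"az":0,"fingers":-1},{"tx":0,"ty":0,"tz":0,"ax":0,"ay":0,"az":0,"fingers":-1},{"tx":0,"ty":0,"tz":-0.12,"ax":0,"ay":0,"az":0,"fingers":-1},{"tx":0,"ty":0,"tz":-0.24,"ax":0,"ay":0,"az":0,"fingers":-1},{"tx":0,"ty":0,"tz":-0.3,"ax":0,"ay":0,"az":0,"fingers":-1},{"tx":0,"ty":0,"tz":-0.3,"ax":0,"ay":0,"az":0,"fingers":-1}]'
python3 go.py .448 -.1315 .2 101
```

```text
time: 38.65
position: [0.5891, -0.1308, 0.2056]
ee_rot: [3.135, 0.003, 1.507]
contact_force: [0.2, 0.1, -0.8]
finger_gap: 1.0
finger_force: 0.0
t [-0.0241 -0.352   0.0115] a [ 0.004  0.002 -0.163] pos [ 0.5891 -0.1308  0.2056] gap 1.0 F [ 0.2  0.1 -0.8] time 38.65
```

```bash
python3 -m handwheel '[{"tx":0,"ty":-0.1,"tz":0,"ax":0,"ay":0,"az":-0.05,"fingers":-1},{"tx":0.02,"ty":-0.22,"tz":0,"ax":0,"ay":0,"az":-0.1,"fingers":-1},{"tx":0.02,"ty":-0.35,"tz":0,"ax":0,"ay":0,"az":-0.162,"fingers":-1},{"tx":0.02,"ty":-0.35,"tz":0,"ax":0,"ay":0,"az":-0.162,"fingers":-1},{"tx":0.02,"ty":-0.35,"tz":0,"ax":0,"ay":0,"az":-0.162,"fingers":-1}]' 30; python3 go.py .448 -.1315 .035 101
```

```text
time: 39.15
position: [0.4481, -0.1134, 0.2012]
ee_rot: [-3.141, -0.001, 1.76]
contact_force: [1.0, -0.7, 0.4]
finger_gap: 0.998
finger_force: 0.0
t [-0.0446 -0.0085  0.4155] a [-0.    -0.    -0.002] pos [ 0.4481 -0.1134  0.2012] gap 0.998 F [ 1.  -0.7  0.4] time 39.15
```

```bash
python3 -m handwheel '[{"tx":-0.044,"ty":-0.008,"tz":0.08,"ax":0,"ay":0,"az":0,"fingers":-1},{"tx":-0.044,"ty":-0.008,"tz":0.2,"ax":0,"ay":0,"az":0,"fingers":-1},{"tx":-0.044,"ty":-0.008,"tz":0.3,"ax":0,"ay":0,"az":0,"fingers":-1},{"tx":-0.044,"ty":-0.008,"tz":0.38,"ax":0,"ay":0,"az":0,"fingers":-1},{"tx":-0.044,"ty":-0.008,"tz":0.413,"ax":0,"ay":0,"az":0,"fingers":-1},{"tx":-0.044,"ty":-0.008,"tz":0.413,"ax":0,"ay":0,"az":0,"fingers":1},{"tx":-0.044,"ty":-0.008,"tz":0.413,"ax":0,"ay":0,"az":0,"fingers":1},{"tx":-0.044,"ty":-0.008,"tz":0.413,"ax":0,"ay":0,"az":0,"fingers":1},{"tx":-0.044,"ty":-0.008,"tz":0.413,"ax":0,"ay":0,"az":0,"fingers":1},{"tx":-0.044,"ty":-0.008,"tz":0.413,"ax":0,"ay":0,"az":0,"fingers":1}]' 30
python3 -m handwheel '[{"tx":0,"ty":0,"tz":0,"ax":0,"ay":0,"az":0,"fingers":1},{"tx":0,"ty":0,"tz":0,"ax":0,"ay":0,"az":0,"fingers":1},{"tx":0,"ty":0,"tz":0,"ax":0,"ay":0,"az":0,"fingers":1}]'
python3 -m handwheel '[{"tx":0,"ty":0,"tz":-0.1,"ax":0,"ay":0,"az":0,"fingers":1},{"tx":0,"ty":0,"tz":-0.2,"ax":0,"ay":0,"az":0,"fingers":1},{"tx":0,"ty":0,"tz":-0.3,"ax":0,"ay":0,"az":0,"fingers":1},{"tx":0,"ty":0,"tz":-0.4,"ax":0,"ay":0,"az":0,"fingers":1},{"tx":0,"ty":0,"tz":-0.4,"ax":0,"ay":0,"az":0,"fingers":1}]'
python3 -c "
from rk import rk
print(rk(0,.095))"
python3 go.py .600 .061 .195 86.4
```

```text
time: 40.15
position: [0.4493, -0.1316, 0.0371]
ee_rot: [3.141, 0.001, 1.762]
contact_force: [-0.6, -0.6, -0.2]
finger_gap: 0.571
finger_force: 0.0
time: 40.45
position: [0.4493, -0.1316, 0.0369]
ee_rot: [3.141, 0.001, 1.762]
contact_force: [0.3, 0.9, 4.8]
finger_gap: 0.449
finger_force: 29.9
time: 40.95
position: [0.4503, -0.1321, 0.2007]
ee_rot: [3.135, 0.006, 1.762]
contact_force: [0.0, -0.2, -1.7]
finger_gap: 0.448
finger_force: 30.0
[0.59998104 0.06081153]
t [0.403  0.4591 0.0149] a [0.004 0.003 0.162] pos [ 0.4503 -0.1321  0.2007] gap 0.448 F [ 0.  -0.2 -1.7] time 40.95
```

```bash
python3 -m handwheel '[{"tx":0.1,"ty":0.1,"tz":0,"ax":0,"ay":0,"az":0.05,"fingers":1},{"tx":0.2,"ty":0.2,"tz":0,"ax":0,"ay":0,"az":0.1,"fingers":1},{"tx":0.403,"ty":0.459,"tz":0,"ax":0,"ay":0,"az":0.162,"fingers":1},{"tx":0.403,"ty":0.459,"tz":0,"ax":0,"ay":0,"az":0.162,"fingers":1},{"tx":0.403,"ty":0.459,"tz":0,"ax":0,"ay":0,"az":0.162,"fingers":1},{"tx":0.403,"ty":0.459,"tz":0,"ax":0,"ay":0,"az":0.162,"fingers":1},{"tx":0.403,"ty":0.459,"tz":0.1,"ax":0,"ay":0,"az":0.162,"fingers":1},{"tx":0.403,"ty":0.459,"tz":0.2,"ax":0,"ay":0,"az":0.162,"fingers":1},{"tx":0.403,"ty":0.459,"tz":0.2,"ax":0,"ay":0,"az":0.162,"fingers":1},{"tx":0.403,"ty":0.459,"tz":0.2,"ax":0,"ay":0,"az":0.162,"fingers":1}]'
python3 - <<'E'
from fit import *
c=capture("scene");jars("scene",c)
E
python3 go.py .600 .061 .046 86.4
```

```text
time: 41.95
position: [0.5983, 0.0613, 0.1165]
ee_rot: [-3.14, 0.0, 1.507]
contact_force: [0.1, 0.7, -1.0]
finger_gap: 0.45
finger_force: 30.0
scene px [245. 356.] z 0.107 c [ 0.5871 -0.0798] yaw 0 [37. 36.]
scene px [253. 364.] z 0.117 c [ 0.5855 -0.1324] yaw -8 [35. 34.]
scene px [238. 341.] z 0.097 c [ 0.5952 -0.0347] yaw 0 [37. 37.]
scene px [233. 335.] z 0.087 c [0.5931 0.0116] yaw -10 [37. 37.]
scene px [223. 313.] z 0.066 c [0.5881 0.1106] yaw 6 [13. 33.]
t [-0.0008  0.001   0.1811] a [ 0.002  0.    -0.001] pos [0.5994 0.0614 0.1184] gap 0.449 F [-0.4  0.2 -0.7] time 42.05
```

```bash
python3 -m handwheel '[{"tx":0,"ty":0.001,"tz":0.05,"ax":0,"ay":0,"az":0,"fingers":1},{"tx":0,"ty":0.001,"tz":0.1,"ax":0,"ay":0,"az":0,"fingers":1},{"tx":0,"ty":0.001,"tz":0.13,"ax":0,"ay":0,"az":0,"fingers":1},{"tx":0,"ty":0.001,"tz":0.15,"ax":0,"ay":0,"az":0,"fingers":1},{"tx":0,"ty":0.001,"tz":0.165,"ax":0,"ay":0,"az":0,"fingers":1},{"tx":0,"ty":0.001,"tz":0.175,"ax":0,"ay":0,"az":0,"fingers":1},{"tx":0,"ty":0.001,"tz":0.181,"ax":0,"ay":0,"az":0,"fingers":1},{"tx":0,"ty":0.001,"tz":0.183,"ax":0,"ay":0,"az":0,"fingers":1},{"tx":0,"ty":0.001,"tz":0.184,"ax":0,"ay":0,"az":0,"fingers":1},{"tx":0,"ty":0.001,"tz":0.184,"ax":0,"ay":0,"az":0,"fingers":1}]'
python3 go.py .600 .061 .045 86.4
```

```text
time: 43.05
position: [0.5993, 0.0617, 0.0449]
ee_rot: [3.14, 0.0, 1.507]
contact_force: [-4.9, 0.0, 11.5]
finger_gap: 0.452
finger_force: 30.0
t [-0.0016  0.0019 -0.0003] a [ 0.001  0.    -0.   ] pos [0.5993 0.0617 0.0449] gap 0.452 F [-4.9  0.  11.5] time 43.05
```

```bash
python3 -m handwheel '[{"tx":0,"ty":0,"tz":0,"ax":0,"ay":0,"az":0,"fingers":-1},{"tx":0,"ty":0,"tz":0,"ax":0,"ay":0,"az":0,"fingers":-1},{"tx":0,"ty":0,"tz":0,"ax":0,"ay":0,"az":0,"fingers":-1},{"tx":0,"ty":0,"tz":0,"ax":0,"ay":0,"az":0,"fingers":-1},{"tx":0,"ty":0,"tz":-0.12,"ax":0,"ay":0,"az":0,"fingers":-1},{"tx":0,"ty":0,"tz":-0.24,"ax":0,"ay":0,"az":0,"fingers":-1},{"tx":0,"ty":-0.1,"tz":-0.36,"ax":0,"ay":0,"az":0,"fingers":-1},{"tx":0,"ty":-0.2,"tz":-0.48,"ax":0,"ay":0,"az":0,"fingers":-1},{"tx":0,"ty":-0.3,"tz":-0.6,"ax":0,"ay":0,"az":0,"fingers":-1},{"tx":0,"ty":-0.4,"tz":-0.6,"ax":0,"ay":0,"az":0,"fingers":-1}]'
python3 - <<'E'
from fit import *
for n in("scene","top"):
    c=capture(n); jars(n,c)
    np.savez(n+"7",**c)
    for t in trace(n,"mug"):
        r,q=np.nonzero(t["region"]&(c["depth"]>0));P=world(c,r,q);P=P[(P[:,2]<.1)&(P[:,2]>.01)]
        T=P[P[:,2]>.072]
        if len(T)<20: continue
        b=np.percentile(T[:,:2],[3,97],axis=0);print("mug",n,t["score"],t["point"],"ctr",b.mean(0).round(4),(b[1]-b[0]).round(3),"xyz>r")
        d=P[:,:2]-b.mean(0);k=np.hypot(*d.T)>.046;print("handle pts",k.sum(),P[k].mean(0).round(3) if k.any() else '')
    for t in landmark_of(n,"mug_eye")[:2]:
        r,q=t["point"];K=[world(c,r,q,np.array([d]))[0] for d in(1.,2.)]
        s=(.045-K[0][2])/(K[1][2]-K[0][2]);print("eye",round(t["score"],2),r,q,(K[0]+s*(K[1]-K[0])).round(4))
    for t in landmark_of(n,"mug")[:2]:
        r,q=t["point"];K=[world(c,r,q,np.array([d]))[0] for d in(1.,2.)]
        s=(.0-K[0][2])/(K[1][2]-K[0][2]);print("org",round(t["score"],2),r,q,(K[0]+s*(K[1]-K[0])).round(4))
a=np.load("scene7.npz")["image"][205:275,200:290];b=np.load("top7.npz")["image"][205:275,215:305]
save("mug7",np.vstack([a,b]),4.2)
E
```

```text
time: 44.05
position: [0.4576, 0.0705, 0.2772]
ee_rot: [3.137, 0.0, 1.507]
contact_force: [0.0, 0.1, 1.1]
finger_gap: 0.996
finger_force: 0.0
scene px [260. 379.] z 0.127 c [ 0.5815 -0.1811] yaw -10 [37. 39.]
scene px [221. 314.] z 0.067 c [0.5993 0.1048] yaw 0 [37. 48.]
scene px [244. 356.] z 0.107 c [ 0.5878 -0.0805] yaw 2 [38. 37.]
scene px [234. 335.] z 0.087 c [0.5928 0.0109] yaw -2 [34. 34.]
scene px [254. 365.] z 0.117 c [ 0.5874 -0.1321] yaw -2 [37. 35.]
scene px [239. 340.] z 0.097 c [ 0.5958 -0.0342] yaw 2 [39. 36.]
scene px [227. 326.] z 0.077 c [0.5963 0.0572] yaw -6 [38. 32.]
mug scene 0.57 [238.0, 241.1] ctr [0.3648 0.2661] [0.083 0.084] xyz>r
handle pts 39 [0.339 0.215 0.055]
eye 0.94 247.9 251.7 [0.3542 0.2067 0.045 ]
org 0.97 247.3 242.4 [0.3561 0.2618 0.    ]
org 0.21 275.9 318.5 [ 0.4434 -0.0341  0.    ]
top px [198. 356.] z 0.127 c [ 0.5758 -0.175 ] yaw -14 [42. 35.]
top px [194. 342.] z 0.118 c [ 0.5834 -0.1254] yaw -4 [41. 37.]
top px [194. 335.] z 0.109 c [ 0.584  -0.0753] yaw 2 [39. 37.]
mug top 0.62 [232.6, 141.8] ctr [0.4214 0.7419] [0.085 0.082] xyz>r
handle pts 64 [0.435 0.728 0.051]
eye 0.68 237.3 146.0 [0.3972 0.7177 0.045 ]
org 0.7 237.0 142.6 [0.4302 0.7453 0.    ]
org 0.61 245.0 257.3 [0.3778 0.2551 0.    ]
```

View pics/mug7.png

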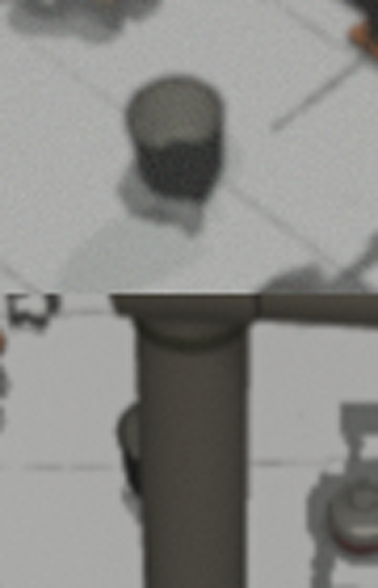

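All seven jars stand in order with heights as expected. The mug is at scene (238, 241) with its handle toward the camera, but the arm hides it in the top view. I'll move right for a clear top view of the handle.

```bash
python3 -m handwheel '[{"tx":-0.5,"ty":0,"tz":0,"ax":0,"ay":0,"az":0,"fingers":-1},{"tx":-0.5,"ty":0,"tz":0,"ax":0,"ay":0,"az":0,"fingers":-1},{"tx":-0.5,"ty":0,"tz":0,"ax":0,"ay":0,"az":0,"fingers":-1},{"tx":-0.5,"ty":0,"tz":0,"ax":0,"ay":0,"az":0,"fingers":-1},{"tx":-0.5,"ty":0,"tz":0,"ax":0,"ay":0,"az":0,"fingers":-1}]'
cat > mug.py <<'E'
from fit import *
def ray(c,p,z):
    K=[world(c,p[0],p[1],np.array([d]))[0] for d in(1.,2.)];s=(z-K[0][2])/(K[1][2]-K[0][2]);return (K[0]+s*(K[1]-K[0])).round(4)
for n in("scene","top"):
    c=capture(n);np.savez(n+"8",**c)
    for t in trace(n,"mug"):
        m=t["region"]&(c["depth"]>0);r,q=np.nonzero(m);P=world(c,r,q);k=(P[:,2]<.1)&(P[:,2]>.01)&(abs(P[:,1]-.265)<.12)&(abs(P[:,0]-.365)<.12);P=P[k]
        T=P[P[:,2]>.072]
        if len(T)<20: continue
        b=np.percentile(T[:,:2],[3,97],axis=0);ctr=b.mean(0);print("mug",n,round(t["score"],2),t["point"],"ctr",ctr.round(4),(b[1]-b[0]).round(3))
        d=P[:,:2]-ctr;k=np.hypot(*d.T)>.047;a=np.degrees(np.arctan2(d[k,1],d[k,0]));print("handle pts",k.sum(),P[k].mean(0).round(3) if k.any() else '',np.percentile(a,[10,50,90]).round() if k.any() else '')
    for nm,z in(("mug_eye",.045),("mug",0)):
        for t in landmark_of(n,nm)[:2]:
            X=ray(c,t["point"],z)
            if abs(X[1]-.26)<.15: print(nm,round(t["score"],2),t["point"],X)
E
python3 mug.py
python3 - <<'E'
from h import *
a=np.load("scene8.npz")["image"][205:275,200:290];b=np.load("top8.npz")["image"][205:275,215:305]
save("mug8",np.hstack([a,b]),4.4)
E
```

```text
time: 45.05
position: [0.4449, -0.1341, 0.2738]
ee_rot: [-3.14, 0.001, 1.501]
contact_force: [-0.4, 0.9, -0.4]
finger_gap: 0.999
finger_force: 0.0
mug scene 0.61 [238.7, 241.9] ctr [0.3629 0.2656] [0.084 0.084]
handle pts 34 [0.338 0.212 0.057] [-120. -115. -110.]
mug_eye 0.79 [249.3, 250.3] [0.3463 0.206  0.045 ]
mug 0.67 [250.2, 243.0] [0.3478 0.2503 0.    ]
mug top 0.73 [240.7, 252.9] ctr [0.3586 0.2679] [0.081 0.078]
handle pts 31 [0.405 0.276 0.044] [-12.  13.  33.]
mug_eye 0.96 [247.7, 264.5] [0.3339 0.2239 0.045 ]
mug 0.97 [248.3, 255.4] [0.3614 0.263  0.    ]
```

View pics/mug8.png

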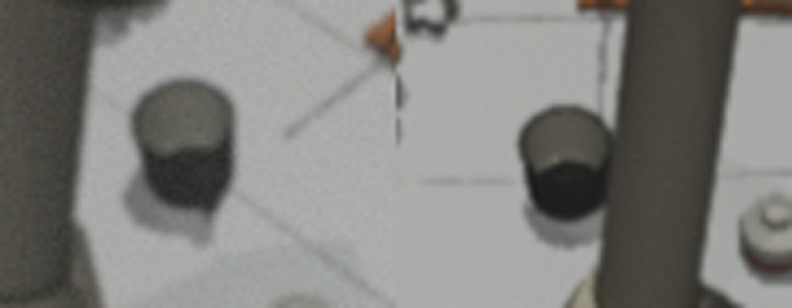

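Handle direction is about -114°, from the depth points of the handle and the eye landmarks, so the grip point is near (.379, .301) with tool yaw about 156°. Going above it.

```bash
python3 go.py .379 .3007 .22 156; python3 -m handwheel '[{"tx":1,"ty":-0.12,"tz":0,"ax":0,"ay":0,"az":-0.09,"fingers":-1},{"tx":1,"ty":-0.12,"tz":0,"ax":0,"ay":0,"az":-0.18,"fingers":-1},{"tx":1,"ty":-0.12,"tz":0,"ax":0,"ay":0,"az":-0.27,"fingers":-1},{"tx":1,"ty":-0.12,"tz":0,"ax":0,"ay":0,"az":-0.36,"fingers":-1},{"tx":1,"ty":-0.12,"tz":0,"ax":0,"ay":0,"az":-0.45,"fingers":0},{"tx":1,"ty":-0.12,"tz":0,"ax":0,"ay":0,"az":-0.54,"fingers":0},{"tx":1,"ty":-0.12,"tz":0,"ax":0,"ay":0,"az":-0.63,"fingers":0},{"tx":1,"ty":-0.12,"tz":0.05,"ax":0,"ay":0,"az":-0.72,"fingers":0},{"tx":1,"ty":-0.12,"tz":0.1,"ax":0,"ay":0,"az":-0.777,"fingers":0},{"tx":1,"ty":-0.12,"tz":0.1,"ax":0,"ay":0,"az":-0.777,"fingers":0}]' 20;  python3 go.py .379 .3007 .22 156
```

```text
t [ 1.0592 -0.231   0.1368] a [ 0.     0.    -0.773] pos [ 0.4451 -0.1279  0.2747] gap 1.0 F [ 0.  -1.   0.8] time 45.45
time: 46.45
position: [0.4206, 0.2747, 0.2323]
ee_rot: [-3.138, -0.004, 2.732]
contact_force: [-0.5, -0.7, 0.9]
finger_gap: 0.5
finger_force: 0.0
t [0.1211 0.0183 0.0312] a [-0.002 -0.002  0.006] pos [0.4206 0.2747 0.2323] gap 0.5 F [-0.5 -0.7  0.9] time 46.45
```

```bash
python3 -m handwheel '[{"tx":0.1,"ty":0.018,"tz":0.02,"ax":0,"ay":0,"az":0.006,"fingers":0},{"tx":0.121,"ty":0.018,"tz":0.031,"ax":0,"ay":0,"az":0.006,"fingers":0},{"tx":0.121,"ty":0.018,"tz":0.031,"ax":0,"ay":0,"az":0.006,"fingers":0}]'; sed -i 's/"8",/"9",/' mug.py; python3 mug.py
python3 - <<'E'
from h import *
a=np.load("scene9.npz")["image"][190:275,190:290];b=np.load("top9.npz")["image"][190:275,205:305]
save("mug9",np.hstack([a,b]),4)
E
python3 go.py .379 .3007 .12 156
```

```text
time: 46.75
position: [0.3804, 0.2993, 0.2229]
ee_rot: [3.141, 0.0, 2.718]
contact_force: [0.3, -0.3, 1.2]
finger_gap: 0.501
finger_force: 0.0
mug scene 0.81 [237.4, 231.8] ctr [0.3522 0.2973] [0.084 0.085]
handle pts 37 [0.329 0.25  0.058] [-122. -117. -111.]
mug_eye 0.61 [245.8, 239.1] [0.3309 0.2482 0.045 ]
mug 0.6 [248.0, 235.0] [0.3353 0.2806 0.    ]
t [0.0075 0.0011 0.2559] a [ 0.     0.    -0.003] pos [0.3815 0.2991 0.2224] gap 0.501 F [ 0.3 -0.1  0.2] time 47.15
```

View pics/mug9.png

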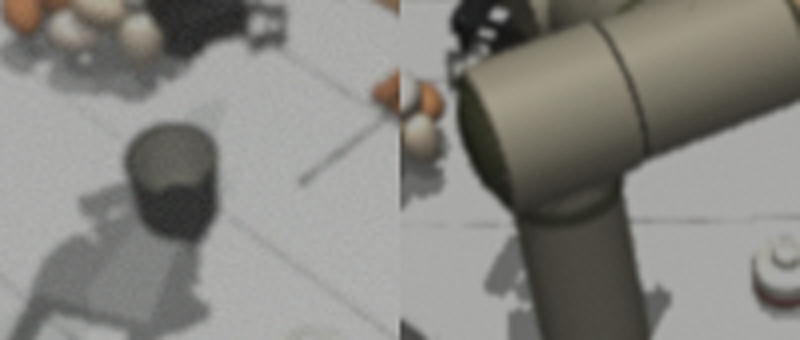

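The mug was knocked: its centre is now (.352, .297), with the handle still at about -115°. New grip point is (.369, .332).

```bash
python3 go.py .3688 .3325 .14 155; python3 -m handwheel '[{"tx":0.062,"ty":-0.064,"tz":0,"ax":0,"ay":0,"az":0.008,"fingers":0},{"tx":0.062,"ty":-0.064,"tz":0.08,"ax":0,"ay":0,"az":0.008,"fingers":0},{"tx":0.062,"ty":-0.064,"tz":0.18,"ax":0,"ay":0,"az":0.008,"fingers":0},{"tx":0.062,"ty":-0.064,"tz":0.2,"ax":0,"ay":0,"az":0.008,"fingers":0},{"tx":0.062,"ty":-0.064,"tz":0.2,"ax":0,"ay":0,"az":0.008,"fingers":0}]';python3 mug.py;python3 go.py .3688 .3325 .051 155
python3 - <<'E'
from h import *
a=np.load("scene9.npz")["image"][190:275,190:290]
save("mug10",a,6)
E
```

```text
t [0.0634 0.063  0.2059] a [0.    0.    0.008] pos [0.3815 0.2991 0.2224] gap 0.501 F [ 0.3 -0.1  0.2] time 47.15
time: 47.65
position: [0.3479, 0.286, 0.1419]
ee_rot: [-3.14, -0.001, 2.705]
contact_force: [0.5, 0.4, 0.4]
finger_gap: 0.499
finger_force: 0.0
mug scene 0.84 [236.6, 232.6] ctr [0.3474 0.295 ] [0.075 0.093]
handle pts 63 [0.35  0.288 0.049] [-117.   11.   75.]
mug_eye 0.71 [245.0, 239.3] [0.334  0.2503 0.045 ]
mug 0.59 [248.2, 230.5] [ 0.3235  0.2928 -0.    ]
mug 0.55 [198.3, 255.5] [0.5766 0.406  0.    ]
t [0.002  0.1262 0.2297] a [0.001 0.001 0.   ] pos [0.3481 0.2864 0.1429] gap 0.498 F [ 0.4 -0.4  0.5] time 48.05
```

View pics/mug10.png

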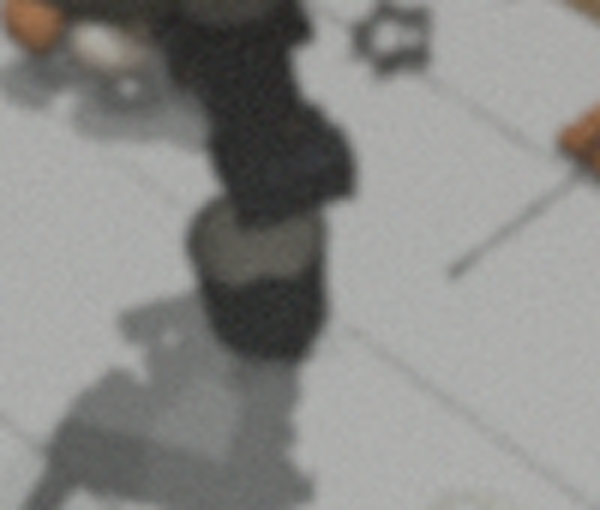

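```bash
python3 -m handwheel '[{"tx":0.002,"ty":0.1,"tz":0,"ax":0,"ay":0,"az":0,"fingers":0},{"tx":0.002,"ty":0.126,"tz":0,"ax":0,"ay":0,"az":0,"fingers":0},{"tx":0.002,"ty":0.126,"tz":0.02,"ax":0,"ay":0,"az":0,"fingers":0},{"tx":0.002,"ty":0.126,"tz":0.08,"ax":0,"ay":0,"az":0,"fingers":0},{"tx":0.002,"ty":0.126,"tz":0.12,"ax":0,"ay":0,"az":0,"fingers":0},{"tx":0.002,"ty":0.126,"tz":0.15,"ax":0,"ay":0,"az":0,"fingers":0},{"tx":0.002,"ty":0.126,"tz":0.18,"ax":0,"ay":0,"az":0,"fingers":0},{"tx":0.002,"ty":0.126,"tz":0.21,"ax":0,"ay":0,"az":0,"fingers":0},{"tx":0.002,"ty":0.126,"tz":0.228,"ax":0,"ay":0,"az":0,"fingers":0},{"tx":0.002,"ty":0.126,"tz":0.228,"ax":0,"ay":0,"az":0,"fingers":0}]'
python3 go.py .3688 .3325 .051 155
```

```text
time: 49.05
position: [0.3677, 0.3314, 0.0502]
ee_rot: [-3.14, -0.001, 2.706]
contact_force: [-0.9, -0.2, -0.2]
finger_gap: 0.501
finger_force: 0.0
t [-0.0014  0.0036 -0.002 ] a [-0.001 -0.001  0.   ] pos [0.3677 0.3314 0.0502] gap 0.501 F [-0.9 -0.2 -0.2] time 49.05
```

```bash
python3 -m handwheel '[{"tx":0,"ty":0,"tz":0,"ax":0,"ay":0,"az":0,"fingers":1},{"tx":0,"ty":0,"tz":0,"ax":0,"ay":0,"az":0,"fingers":1},{"tx":0,"ty":0,"tz":0,"ax":0,"ay":0,"az":0,"fingers":1},{"tx":0,"ty":0,"tz":0,"ax":0,"ay":0,"az":0,"fingers":1},{"tx":0,"ty":0,"tz":0,"ax":0,"ay":0,"az":0,"fingers":1},{"tx":0,"ty":0,"tz":0,"ax":0,"ay":0,"az":0,"fingers":1},{"tx":0,"ty":0,"tz":0,"ax":0,"ay":0,"az":0,"fingers":1},{"tx":0,"ty":0,"tz":0,"ax":0,"ay":0,"az":0,"fingers":1}]' 40
python3 -m handwheel '[{"tx":0,"ty":0,"tz":-0.05,"ax":0,"ay":0,"az":0,"fingers":1},{"tx":0,"ty":0,"tz":-0.15,"ax":0,"ay":0,"az":0,"fingers":1},{"tx":0,"ty":0,"tz":-0.27,"ax":0,"ay":0,"az":0,"fingers":1},{"tx":0,"ty":0,"tz":-0.39,"ax":0,"ay":0,"az":0,"fingers":1},{"tx":0,"ty":0,"tz":-0.413,"ax":0,"ay":0,"az":0,"fingers":1},{"tx":0,"ty":0,"tz":-0.413,"ax":0,"ay":0,"az":0,"fingers":1},{"tx":0,"ty":0,"tz":-0.413,"ax":0,"ay":0,"az":0,"fingers":1}]'
python3 -c "
from rk import rk
print(rk(-.135,.357),rk(-.062,.357))"
python3 go.py .4818 .3311 .216 176.4
```

```text
time: 49.85
position: [0.3686, 0.3324, 0.0516]
ee_rot: [3.141, 0.0, 2.706]
contact_force: [-0.3, 1.7, 6.4]
finger_gap: 0.041
finger_force: 39.6
time: 50.55
position: [0.3677, 0.3318, 0.2145]
ee_rot: [-3.139, -0.002, 2.706]
contact_force: [-0.3, -0.6, -2.1]
finger_gap: 0.029
finger_force: 40.0
[0.48174394 0.33079114] [0.55459912 0.32619518]
t [-0.2593  0.1187 -0.0045] a [-0.001 -0.002 -0.237] pos [0.3677 0.3318 0.2145] gap 0.029 F [-0.3 -0.6 -2.1] time 50.55
```

Run:
```python
from h import *
a=capture("scene")["image"][170:275,190:310]; s=read_state(); print(s["finger_gap"],s["contact_force"])
save("mug11",a,6)
```

```text
0.029365790084499577 [-0.36437259  0.23999222 -2.60170416]
```

View pics/mug11.png

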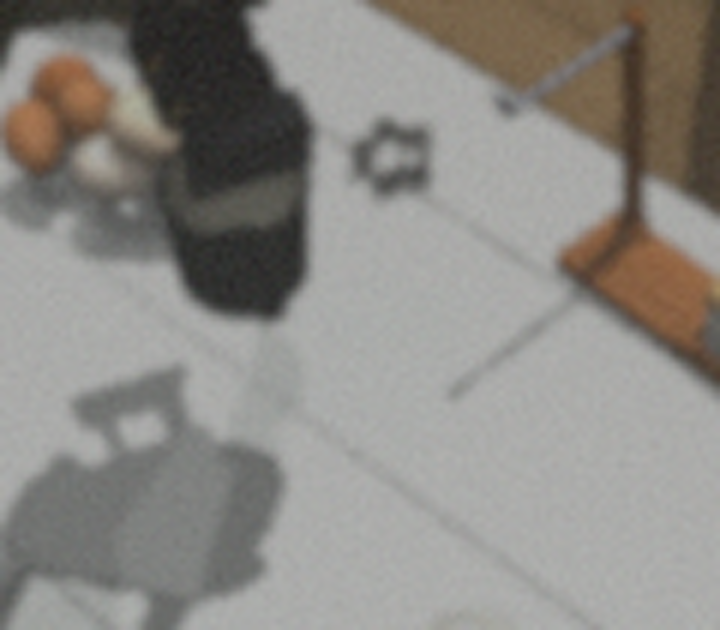

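The mug is lifted level and held at its rim, with the hook free at the upper right of the crop. Move to the pre-threading pose in front of the hook tip.

```bash
python3 -m handwheel '[{"tx":0,"ty":0,"tz":0,"ax":0,"ay":0,"az":-0.06,"fingers":1},{"tx":-0.03,"ty":0.02,"tz":-0.004,"ax":0,"ay":0,"az":-0.12,"fingers":1},{"tx":-0.08,"ty":0.04,"tz":-0.004,"ax":0,"ay":0,"az":-0.18,"fingers":1},{"tx":-0.14,"ty":0.07,"tz":-0.004,"ax":0,"ay":0,"az":-0.237,"fingers":1},{"tx":-0.2,"ty":0.09,"tz":-0.004,"ax":0,"ay":0,"az":-0.237,"fingers":1},{"tx":-0.24,"ty":0.11,"tz":-0.004,"ax":0,"ay":0,"az":-0.237,"fingers":1},{"tx":-0.259,"ty":0.119,"tz":-0.004,"ax":0,"ay":0,"az":-0.237,"fingers":1},{"tx":-0.259,"ty":0.119,"tz":-0.004,"ax":0,"ay":0,"az":-0.237,"fingers":1},{"tx":-0.259,"ty":0.119,"tz":-0.004,"ax":0,"ay":0,"az":-0.237,"fingers":1}]'
cat > held.py <<'E'
from mug import ray
from fit import *
s=read_state();print(s["position"].round(4),s["ee_rot"].round(3),s["contact_force"].round(1),s["finger_gap"])
for n in("scene","top"):
    c=capture(n);np.savez(n+"h",**c)
    P,I=cloud(n,c)
    rod=P[(P[:,2]>.19)&(P[:,2]<.23)&(P[:,0]>.49)&(P[:,0]<.61)&(abs(P[:,1]-.238)<.03)]
    print(n,"rod",len(rod),np.polyval(np.polyfit(rod[:,0],rod[:,1],1),[.51,.55]).round(4) if len(rod)>9 else '')
    for nm,z in(("mug_eye",s["position"][2]-.051+.045),("rack_hook",.2)):
        for t in landmark_of(n,nm)[:2]: print(nm,round(t["score"],2),t["point"],ray(c,t["point"],z))
    H=P[(P[:,2]>.17)&(P[:,2]<.25)&(P[:,0]>.42)&(P[:,0]<.51)&(P[:,1]<.262)&(P[:,1]>.2)]
    print("handle",len(H),H.mean(0).round(4) if len(H) else '',np.percentile(H,[3,97],axis=0).round(4).tolist() if len(H) else '')
E
sed -i '4,$ s/^/    /; 4i def main():' mug.py; sed -i 's/^    def ray/def ray/' mug.py; head -8 mug.py; python3 held.py
python3 - <<'E'
from h import *
a=np.load("sceneh.npz")["image"][150:240,225:325];b=np.load("toph.npz")["image"][160:250,210:310]
save("held1",np.hstack([a,b]),4)
E
```

```text
time: 51.5
position: [0.4816, 0.3317, 0.217]
ee_rot: [-3.141, -0.002, 3.078]
contact_force: [-0.5, 0.2, -1.9]
finger_gap: 0.034
finger_force: 40.0
from fit import *
def ray(c,p,z):
    K=[world(c,p[0],p[1],np.array([d]))[0] for d in(1.,2.)];s=(z-K[0][2])/(K[1][2]-K[0][2]);return (K[0]+s*(K[1]-K[0])).round(4)
def main():
    for n in("scene","top"):
        c=capture(n);np.savez(n+"9",**c)
        for t in trace(n,"mug"):
            m=t["region"]&(c["depth"]>0);r,q=np.nonzero(m);P=world(c,r,q);k=(P[:,2]<.1)&(P[:,2]>.01)&(abs(P[:,1]-.265)<.12)&(abs(P[:,0]-.365)<.12);P=P[k]
[0.4816 0.3317 0.217 ] [-3.141e+00 -2.000e-03  3.078e+00] [-0.5  0.2 -1.9] 0.03399057571741112
scene rod 55 [0.2441 0.2389]
mug_eye 0.93 [195.3, 269.9] [0.4777 0.2229 0.211 ]
mug_eye 0.55 [178.4, 179.8] [0.3261 0.533  0.211 ]
rack_hook 0.85 [183.0, 282.0] [0.5615 0.2404 0.2   ]
handle 178 [0.4677 0.2472 0.2092] [[0.448, 0.2229, 0.1726], [0.4929, 0.2605, 0.2397]]
top rod 0 
mug_eye 0.81 [238.3, 147.4] [0.2774 0.6647 0.211 ]
mug_eye 0.18 [203.8, 333.6] [ 0.4258 -0.0545  0.211 ]
handle 0
```

View pics/held1.png

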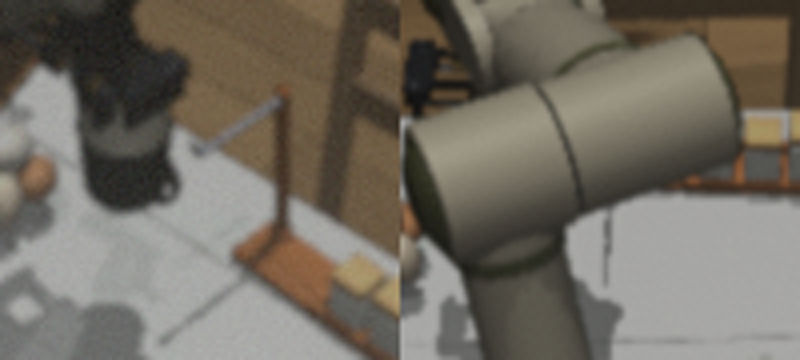

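```bash
cat > fitmug.py <<'E'
from fit import *
from scipy.optimize import least_squares
c=dict(np.load("sceneh.npz"));P,I=cloud("scene",c);I=I.astype(int)
s=read_state()["position"]
k=(P[:,2]>.17)&(P[:,2]<.225)&(np.hypot(P[:,0]-.476,P[:,1]-.293)<.075)&(I.max(1)<95)
Q=P[k]
# camera-facing outer wall: circle of radius 42
f=lambda v:np.hypot(Q[:,0]-v[0],Q[:,1]-v[1])-.042
r=least_squares(f,[s[0]-.002,s[1]-.038],loss="soft_l1",f_scale=.002).x
d=Q[:,:2]-r;rad=np.hypot(*d.T)
print("axis",r.round(4),"from TCP",(r-s[:2]).round(4),"n",len(Q),"med|res|",np.median(abs(rad-.042)).round(4))
H=P[(P[:,2]>.17)&(P[:,2]<.26)&(np.hypot(P[:,0]-r[0],P[:,1]-r[1])>.047)&(np.hypot(P[:,0]-r[0],P[:,1]-r[1])<.07)&(P[:,1]<r[1]-.03)]
d=H[:,:2]-r;a=np.degrees(np.arctan2(d[:,1],d[:,0]));print("handle n",len(H),"ang",np.percentile(a,[10,50,90]).round(1),"rad",np.percentile(np.hypot(*d.T),[50,95]).round(4),"z",np.percentile(H[:,2],[5,95]).round(4))
zt=P[(np.hypot(P[:,0]-r[0],P[:,1]-r[1])<.046)&(P[:,2]>.2)&(P[:,2]<.27)&(P[:,1]<r[1]+.0)];print("rim z",np.percentile(zt[:,2],[90,97]).round(4),"bottom",np.percentile(P[(np.hypot(P[:,0]-r[0],P[:,1]-r[1])<.046)&(P[:,2]>.12)][:,2],[1,4]).round(4))
E
python3 fitmug.py
```

```text
axis [0.4786 0.2882] from TCP [-0.0034 -0.0436] n 346 med|res| 0.0028
handle n 53 ang [-100.9  -94.6  -52.1] rad [0.0612 0.069 ] z [0.1826 0.2316]
rim z [0.2382 0.2405] bottom [0.1695 0.1762]
```

```bash
python3 -m handwheel '[{"tx":-0.03,"ty":0.001,"tz":0,"ax":0,"ay":0,"az":0,"fingers":1},{"tx":-0.05,"ty":0.001,"tz":0,"ax":0,"ay":0,"az":0,"fingers":1},{"tx":-0.06,"ty":0.001,"tz":0,"ax":0,"ay":0,"az":0,"fingers":1},{"tx":-0.07,"ty":0.001,"tz":0,"ax":0,"ay":0,"az":0,"fingers":1},{"tx":-0.08,"ty":0.001,"tz":0,"ax":0,"ay":0,"az":0,"fingers":1},{"tx":-0.08,"ty":0.001,"tz":0,"ax":0,"ay":0,"az":0,"fingers":1}]'; python3 held.py | head -6;  python3 - <<'E'
from h import *
a=np.load("sceneh.npz")["image"][165:215,245:315]
save("held2",a,8)
E
```

```text
time: 52.4
position: [0.5148, 0.3299, 0.2177]
ee_rot: [-3.142, -0.0, 3.078]
contact_force: [-0.2, -0.2, -1.7]
finger_gap: 0.028
finger_force: 40.0
[0.5148 0.3299 0.2177] [-3.142 -0.     3.078] [-0.2 -0.2 -1.7] 0.0277684862432496
scene rod 108 [0.2395 0.2376]
mug_eye 0.97 [191.4, 275.4] [0.5044 0.221  0.2117]
mug_eye 0.67 [180.3, 179.2] [0.3178 0.5259 0.2117]
rack_hook 0.82 [186.7, 281.8] [0.5463 0.228  0.2   ]
handle 150 [0.4949 0.2468 0.2081] [[0.4777, 0.2215, 0.1751], [0.5086, 0.2612, 0.2402]]
```

View pics/held2.png

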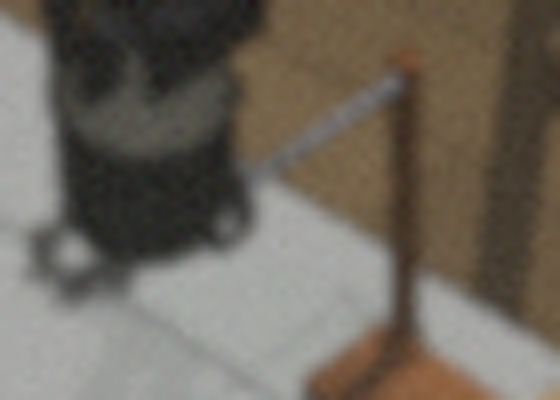

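I've now used up my picture allowance (one over), so I'll check numerically from here, starting with where the handle eye and the rod tip should project.

Run:
```python
from h import *
from rk import rk
c=dict(np.load("sceneh.npz"))
def w(x,y,z): return [*rk(x,y),z]
s=read_state()["position"]; y=np.array([.063,.998]);
for L in(.087,.089):
    e=s[:2]-L*y; print("eye model",L,e.round(4),pix(c,[[*e,.2117],[*e,.2317],[*e,.19]]).round(1).tolist())
print("rod base,bend,tip",pix(c,[w(0,.27,.2),w(-.09,.27,.2),w(-.098,.27,.22)]).round(1).tolist(), "tip xy",rk(-.098,.27))
im=c["image"].astype(int).sum(2)[184:202,262:290];print("\n".join(" ".join("%3d"%v for v in r) for r in im))
```

```text
eye model 0.087 [0.5087 0.2433] [[187.9, 271.6], [183.8, 271.4], [192.2, 271.8]]
eye model 0.089 [0.5086 0.2413] [[188.2, 272.0], [184.1, 271.8], [192.5, 272.2]]
rod base,bend,tip [[176.7, 291.8], [188.7, 274.5], [185.8, 272.7]] tip xy [0.51319317 0.24163428]
194 190 191 175 151 149 146 123 123 107 104 146 214 255 288 287 297 303 301 315 286 278 289 294 281 288 288 299
140 134 148 125 133 136 130 112 122 110 108 141 214 274 288 305 317 289 292 309 293 281 278 292 286 286 298 297
123 118 121 119 120 114 133 119 110 104 125 141 197 253 297 320 327 311 276 283 296 282 278 280 294 283 290 290
121 109  97 110 119 116 108 104 127 122 119 129 159 226 302 353 369 353 303 287 290 296 293 283 288 280 295 298
120 126 115  95 116 124  97 129 118 110 119 124 140 208 319 388 439 427 392 339 316 286 288 302 292 294 292 294
113 135 133 124 113 115 121 118 129 105 123 131 147 201 326 426 480 476 451 425 382 331 322 291 281 296 295 286
132 126 121 117 123 125 108 100 130 120 142 167 160 197 298 418 480 499 502 479 448 415 358 313 296 303 287 280
125 127 111 118 113 120 128 124 124 132 181 214 215 199 
[... 475 characters left out ...]
 497 502 504 504 493 495 480
122 144 153 152 177 218 258 309 354 352 343 379 430 467 491 496 492 500 510 508 507 501 494 496 499 506 490 503
205 217 243 259 278 331 382 426 453 453 453 453 488 498 498 500 500 498 498 501 498 503 503 502 512 495 504 494
312 345 371 383 408 440 470 475 493 502 497 493 501 505 499 490 496 495 490 496 491 495 502 502 501 503 494 504
400 454 464 480 484 506 501 503 514 502 496 501 498 498 507 503 491 495 494 498 501 494 499 490 502 494 499 499
450 480 491 497 506 492 506 502 500 500 496 501 499 496 496 496 493 499 500 490 494 505 500 504 492 486 484 490
467 499 509 499 502 498 504 495 500 492 499 494 496 491 511 505 491 498 485 503 486 499 491 493 486 472 467 479
```

```bash
python3 -m handwheel '[{"tx":-0.015,"ty":0,"tz":0,"ax":0,"ay":0,"az":0,"fingers":1},{"tx":-0.03,"ty":0,"tz":0,"ax":0,"ay":0,"az":0,"fingers":1},{"tx":-0.03,"ty":0,"tz":0,"ax":0,"ay":0,"az":0,"fingers":1}]'; python3 -m handwheel '[{"tx":-0.02,"ty":0,"tz":0,"ax":0,"ay":0,"az":0,"fingers":1},{"tx":-0.04,"ty":0,"tz":0,"ax":0,"ay":0,"az":0,"fingers":1},{"tx":-0.06,"ty":0,"tz":0,"ax":0,"ay":0,"az":0,"fingers":1},{"tx":-0.07,"ty":0,"tz":0,"ax":0,"ay":0,"az":0,"fingers":1},{"tx":-0.07,"ty":0,"tz":0,"ax":0,"ay":0,"az":0,"fingers":1}]'
```

```text
time: 53.0
position: [0.5273, 0.3291, 0.2176]
ee_rot: [3.142, 0.0, 3.077]
contact_force: [-0.8, 0.1, -2.0]
finger_gap: 0.029
finger_force: 40.0
time: 53.5
position: [0.5549, 0.3273, 0.2175]
ee_rot: [-3.141, -0.0, 3.078]
contact_force: [-0.4, -0.0, -1.3]
finger_gap: 0.032
finger_force: 40.0
```

No contact, now at the hang point. I'll probe sideways both ways to confirm the rod is inside the eye.

```bash
python3 -m handwheel '[{"tx":0,"ty":0.008,"tz":0,"ax":0,"ay":0,"az":0,"fingers":1},{"tx":0,"ty":0.014,"tz":0,"ax":0,"ay":0,"az":0,"fingers":1},{"tx":0,"ty":0.014,"tz":0,"ax":0,"ay":0,"az":0,"fingers":1}]'; python3 -m handwheel '[{"tx":0,"ty":-0.014,"tz":0,"ax":0,"ay":0,"az":0,"fingers":1},{"tx":0,"ty":-0.022,"tz":0,"ax":0,"ay":0,"az":0,"fingers":1},{"tx":0,"ty":-0.028,"tz":0,"ax":0,"ay":0,"az":0,"fingers":1},{"tx":0,"ty":-0.028,"tz":0,"ax":0,"ay":0,"az":0,"fingers":1}]'
```

```text
time: 53.8
position: [0.5544, 0.3336, 0.2179]
ee_rot: [3.141, 0.0, 3.079]
contact_force: [-0.2, -0.3, -0.7]
finger_gap: 0.032
finger_force: 40.0
time: 54.2
position: [0.5541, 0.3236, 0.2189]
ee_rot: [3.136, 0.002, 3.079]
contact_force: [0.2, 10.3, 0.3]
finger_gap: 0.03
finger_force: 40.0
```

```bash
python3 -m handwheel '[{"tx":0,"ty":0.014,"tz":0,"ax":0,"ay":0,"az":0,"fingers":1},{"tx":0,"ty":0.028,"tz":0,"ax":0,"ay":0,"az":0,"fingers":1},{"tx":0,"ty":0.034,"tz":0,"ax":0,"ay":0,"az":0,"fingers":1},{"tx":0,"ty":0.038,"tz":0,"ax":0,"ay":0,"az":0,"fingers":1},{"tx":0,"ty":0.038,"tz":0,"ax":0,"ay":0,"az":0,"fingers":1}]'
```

```text
time: 54.7
position: [0.5549, 0.3371, 0.2177]
ee_rot: [-3.141, -0.0, 3.078]
contact_force: [0.1, -0.8, -1.5]
finger_gap: 0.036
finger_force: 40.0
```

```bash
python3 -m handwheel '[{"tx":0,"ty":0.006,"tz":0,"ax":0,"ay":0,"az":0,"fingers":1},{"tx":0,"ty":0.012,"tz":0,"ax":0,"ay":0,"az":0,"fingers":1},{"tx":0,"ty":0.012,"tz":0,"ax":0,"ay":0,"az":0,"fingers":1}]'
python3 held.py; sed -i 's/-.476,P/-.55,P/;s/-.293)</-.296)</' fitmug.py; python3 fitmug.py
python3 - <<'E'
from h import *
c=dict(np.load("sceneh.npz"))
im=c["image"].astype(int).sum(2)[166:200,268:300];print("\n".join("%d "%(i+166)+" ".join("%3d"%v for v in r) for i,r in enumerate(im)))
s=read_state()["position"]; y=np.array([.063,.998]);e=s[:2]-.088*y; print(pix(c,[[*e,.2117],[*e,.2317],[*e,.19]]).round(1).tolist())
E
```

```text
time: 55.0
position: [0.5552, 0.3408, 0.2173]
ee_rot: [-3.139, -0.001, 3.077]
contact_force: [-1.0, -5.7, -2.0]
finger_gap: 0.033
finger_force: 40.0
[0.5552 0.3408 0.2173] [-3.139e+00 -1.000e-03  3.077e+00] [-1.  -5.7 -2. ] 0.03335455926916536
scene rod 132 [0.257  0.2469]
mug_eye 0.85 [178.5, 179.7] [0.3253 0.5326 0.2113]
rack_hook 0.82 [183.3, 281.4] [0.5588 0.241  0.2   ]
rack_hook 0.54 [198.7, 255.8] [0.4407 0.2568 0.2   ]
handle 0  
top rod 0 
mug_eye 0.59 [238.1, 149.4] [0.2779 0.6571 0.2113]
handle 0  
axis [0.5518 0.2964] from TCP [-0.0034 -0.0444] n 352 med|res| 0.003
handle n 67 ang [-121.   -97.1  -73.1] rad [0.0627 0.0686] z [0.1905 0.2309]
rim z [0.2404 0.2419] bottom [0.1696 0.1803]
166 178 128 108  95 113 124 122 134 166 149 170 212 263 269 274 270 265 269 271 259 287 270 279 271 280 265 264 258 262 246 255 250
167 194 137  96 112 106 142 159 190 190 204 185 193 243 272 268 275 271 266 276 268 280 271 277 272 250 265 275 269 270 264 268 255
168 201 152 110 127 135 180 214 214 232 213 199 192 229 260 284 281 271 282 261 263 281 272 272 261 278 281 266 277 264 272 261 26
[... 3442 characters left out ...]
500 495 498 501 491 501 504 495 494 497 498 481 496 496 509 506 489 500 493 492 479 446 415 359 277 193 156 170 216 252 266
196 491 501 492 497 503 496 492 504 498 503 494 501 501 492 488 498 489 495 496 489 505 494 486 478 422 330 223 176 174 219 249 260
197 471 478 485 491 500 490 502 490 498 498 487 493 490 493 489 493 498 508 493 494 495 499 495 495 466 381 253 170 183 219 245 270
198 467 456 471 483 496 485 496 495 497 497 492 500 496 496 499 495 490 496 487 502 487 492 501 492 482 392 265 168 202 241 279 276
199 462 463 456 475 482 485 496 497 490 496 494 502 495 499 494 490 506 499 484 497 497 485 504 490 471 397 255 189 229 300 348 331
[[180.8, 277.2], [176.7, 277.1], [185.1, 277.3]]
```

Contact on both sides (y ≈ .3245 and ≈ .3395), so the rod is inside the eye. Centre it and lower.

```bash
python3 -m handwheel '[{"tx":0,"ty":-0.012,"tz":0,"ax":0,"ay":0,"az":0,"fingers":1},{"tx":0,"ty":-0.024,"tz":0,"ax":0,"ay":0,"az":0,"fingers":1},{"tx":0,"ty":-0.024,"tz":0.02,"ax":0,"ay":0,"az":0,"fingers":1},{"tx":0,"ty":-0.024,"tz":0.035,"ax":0,"ay":0,"az":0,"fingers":1},{"tx":0,"ty":-0.024,"tz":0.045,"ax":0,"ay":0,"az":0,"fingers":1},{"tx":0,"ty":-0.024,"tz":0.05,"ax":0,"ay":0,"az":0,"fingers":1},{"tx":0,"ty":-0.024,"tz":0.05,"ax":0,"ay":0,"az":0,"fingers":1}]'; python3 -m handwheel '[{"tx":0,"ty":0,"tz":0.006,"ax":0,"ay":0,"az":0,"fingers":1},{"tx":0,"ty":0,"tz":0.012,"ax":0,"ay":0,"az":0,"fingers":1},{"tx":0,"ty":0,"tz":0.012,"ax":0,"ay":0,"az":0,"fingers":1}]'
```

```text
time: 56.0
position: [0.5545, 0.3324, 0.1974]
ee_rot: [-3.141, -0.001, 3.078]
contact_force: [0.1, 0.2, -1.4]
finger_gap: 0.031
finger_force: 40.0
time: 56.3
position: [0.5546, 0.3322, 0.1927]
ee_rot: [-3.141, -0.0, 3.078]
contact_force: [0.3, -0.2, -1.2]
finger_gap: 0.035
finger_force: 40.0
```

```bash
python3 -m handwheel '[{"tx":0,"ty":0,"tz":0.006,"ax":0,"ay":0,"az":0,"fingers":1},{"tx":0,"ty":0,"tz":0.009,"ax":0,"ay":0,"az":0,"fingers":1},{"tx":0,"ty":0,"tz":0.009,"ax":0,"ay":0,"az":0,"fingers":1}]'; python3 -m handwheel '[{"tx":0,"ty":0,"tz":0.005,"ax":0,"ay":0,"az":0,"fingers":1},{"tx":0,"ty":0,"tz":0.005,"ax":0,"ay":0,"az":0,"fingers":1}]'
```

```text
time: 56.6
position: [0.5548, 0.3321, 0.1897]
ee_rot: [-3.141, 0.001, 3.078]
contact_force: [0.2, -2.0, 1.3]
finger_gap: 0.031
finger_force: 40.1
time: 56.8
position: [0.5548, 0.332, 0.1876]
ee_rot: [-3.141, 0.001, 3.078]
contact_force: [0.2, -2.6, 4.8]
finger_gap: 0.032
finger_force: 40.2
```

The handle's top bar rests on the rod, at the expected height. Tilt the mug about the rod by about 30° before releasing.

```bash
python3 -m handwheel '[{"tx":0,"ty":-0.003,"tz":0.018,"ax":0.055,"ay":0,"az":0,"fingers":1},{"tx":0,"ty":-0.0095,"tz":0.036,"ax":0.111,"ay":0,"az":0,"fingers":1},{"tx":0,"ty":-0.017,"tz":0.054,"ax":0.166,"ay":0,"az":0,"fingers":1},{"tx":0,"ty":-0.025,"tz":0.072,"ax":0.222,"ay":0,"az":0,"fingers":1},{"tx":0,"ty":-0.025,"tz":0.072,"ax":0.222,"ay":0,"az":0,"fingers":1}]' 20; python3 -m handwheel '[{"tx":0,"ty":0,"tz":0,"ax":0,"ay":0,"az":0,"fingers":1}]'; python3 -c "
from h import *; s=read_state();print(s['q'].round(2))"
```

```text
time: 57.3
position: [0.5533, 0.3233, 0.1568]
ee_rot: [-2.791, -0.003, 3.08]
contact_force: [0.9, 1.4, 2.6]
finger_gap: 0.039
finger_force: 20.3
time: 57.4
position: [0.554, 0.3231, 0.1586]
ee_rot: [-2.796, -0.0, 3.079]
contact_force: [-0.2, 3.2, 1.3]
finger_gap: 0.037
finger_force: 20.1
[ 0.46  0.7   0.99 -0.3   1.62 -1.04]
```

```bash
python3 -m handwheel '[{"tx":0,"ty":-0.003,"tz":0.018,"ax":0.055,"ay":0,"az":0,"fingers":1},{"tx":0,"ty":-0.0095,"tz":0.036,"ax":0.111,"ay":0,"az":0,"fingers":1},{"tx":0,"ty":-0.017,"tz":0.054,"ax":0.166,"ay":0,"az":0,"fingers":1},{"tx":0,"ty":-0.025,"tz":0.072,"ax":0.222,"ay":0,"az":0,"fingers":1},{"tx":0,"ty":-0.025,"tz":0.072,"ax":0.222,"ay":0,"az":0,"fingers":1}]' 20; python3 -m handwheel '[{"tx":0,"ty":0,"tz":0,"ax":0,"ay":0,"az":0,"fingers":1}]'; python3 -c "
from h import *; s=read_state();print(s['q'].round(2))"
```

```text
time: 57.9
position: [0.5524, 0.3031, 0.1336]
ee_rot: [-2.443, -0.003, 3.078]
contact_force: [0.2, 1.9, 0.9]
finger_gap: 0.034
finger_force: 20.1
time: 58.0
position: [0.553, 0.3037, 0.135]
ee_rot: [-2.45, -0.0, 3.078]
contact_force: [1.1, 4.6, -2.0]
finger_gap: 0.044
finger_force: 20.0
[ 0.53  0.82  0.94 -0.57  1.78 -0.99]
```

```bash
python3 -m handwheel '[{"tx":0,"ty":0,"tz":0,"ax":0,"ay":0,"az":0,"fingers":0.5},{"tx":0,"ty":0,"tz":0,"ax":0,"ay":0,"az":0,"fingers":0.5},{"tx":0,"ty":0,"tz":-0.03,"ax":0,"ay":0,"az":0,"fingers":0.5},{"tx":0,"ty":0,"tz":-0.08,"ax":0,"ay":0,"az":0,"fingers":0.5},{"tx":0,"ty":0,"tz":-0.15,"ax":0,"ay":0,"az":0,"fingers":0.5},{"tx":0,"ty":0,"tz":-0.25,"ax":0,"ay":0,"az":0,"fingers":0.5},{"tx":0,"ty":0,"tz":-0.36,"ax":0,"ay":0,"az":0,"fingers":0.5},{"tx":0,"ty":0,"tz":-0.36,"ax":0,"ay":0,"az":0,"fingers":0.5},{"tx":0,"ty":0,"tz":-0.36,"ax":0,"ay":0,"az":0,"fingers":0.5},{"tx":0,"ty":0,"tz":-0.36,"ax":0,"ay":0,"az":0,"fingers":0.5}]'
cat > chk.py <<'E'
from fit import *
for n in("scene","top"):
    c=capture(n);np.savez(n+"z",**c); jars(n,c)
    P,I=cloud(n,c)
    k=(abs(P[:,0]-.55)<.075)&(P[:,1]>.2)&(P[:,1]<.37)&(P[:,2]>.03)&(P[:,2]<.26)&(I.max(1)<100)
    Q=P[k];print(n,"hung?",len(Q),np.percentile(Q,[3,50,97],axis=0).round(3).tolist() if len(Q) else '')
    for t in trace(n,"mug")[:3]:
        r,q=np.nonzero(t["region"]&(c["depth"]>0));W=world(c,r,q);print("mug",round(t["score"],2),np.round(t["point"]),np.percentile(W,[5,50,95],axis=0).round(3).tolist())
print(read_state()["time"])
E
python3 chk.py
```

```text
time: 59.0
position: [0.5586, 0.3944, 0.2442]
ee_rot: [-2.443, -0.002, 3.077]
contact_force: [0.5, 0.5, -0.5]
finger_gap: 0.248
finger_force: 0.0
scene px [240. 342.] z 0.097 c [ 0.5946 -0.039 ] yaw -6 [39. 47.]
scene px [245. 354.] z 0.107 c [ 0.5866 -0.0811] yaw 10 [36. 35.]
scene px [224. 324.] z 0.077 c [0.5971 0.0595] yaw -2 [39. 39.]
scene px [263. 378.] z 0.127 c [ 0.5794 -0.1817] yaw -12 [32. 35.]
scene px [253. 363.] z 0.117 c [ 0.5872 -0.1308] yaw -2 [38. 36.]
scene px [234. 334.] z 0.087 c [0.5928 0.01  ] yaw -16 [37. 36.]
scene px [221. 315.] z 0.067 c [0.6003 0.1097] yaw 0 [38. 38.]
scene hung? 466 [[0.504, 0.202, 0.093], [0.527, 0.231, 0.17], [0.624, 0.264, 0.208]]
mug 0.89 [197. 277.] [[0.505, 0.196, 0.124], [0.524, 0.224, 0.165], [0.563, 0.261, 0.2]]
mug 0.56 [178. 176.] [[0.385, 0.675, 0.006], [0.407, 0.708, 0.043], [0.449, 0.778, 0.081]]
top px [195. 314.] z 0.088 c [0.592  0.0165] yaw 6 [35. 35.]
top px [192. 324.] z 0.098 c [ 0.5933 -0.0299] yaw -12 [40. 39.]
top px [195. 354.] z 0.126 c [ 0.5788 -0.1758] yaw -14 [40. 38.]
top px [191. 334.] z 0.108 c [ 0.5851 -0.0751] yaw -16 [37. 40.]
top px [197. 288.] z 0.069 c [0.5954 0.1163] yaw 4 [40. 34.]
top px [194. 343.] z 0.120 c [ 0.583  -0.1252] yaw 4 [40. 38.]
top px [194. 302.] z 0.078 c [0.5924 0.0649] yaw -14 [44. 37.]
top hung? 351 [[0.502, 0.213, 0.127], [0.533, 0.244, 0.165], [0.622, 0.282, 0.207]]
mug 0.91 [233. 140.] [[0.383, 0.7, -0.003], [0.433, 0.745, 0.044], [0.465, 0.782, 0.08]]
mug 0.73 [193. 259.] [[0.502, 0.216, 0.119], [0.525, 0.247, 0.16], [0.59, 0.277, 0.204]]
59.3
```

```bash
W='{"tx":0,"ty":0,"tz":-0.25,"ax":0,"ay":0,"az":0,"fingers":0}'; python3 -m handwheel '[{"tx":0,"ty":0,"tz":-0.1,"ax":0,"ay":0,"az":0,"fingers":0},{"tx":0,"ty":0,"tz":-0.2,"ax":0,"ay":0,"az":0,"fingers":0},{"tx":0,"ty":0,"tz":-0.25,"ax":0,"ay":0,"az":0,"fingers":0},{"tx":0,"ty":0,"tz":-0.25,"ax":0,"ay":0,"az":0,"fingers":0},{"tx":0,"ty":0,"tz":-0.25,"ax":0,"ay":0,"az":0,"fingers":0},{"tx":0,"ty":0,"tz":-0.25,"ax":0,"ay":0,"az":0,"fingers":0},{"tx":0,"ty":0,"tz":-0.25,"ax":0,"ay":0,"az":0,"fingers":0},{"tx":0,"ty":0,"tz":-0.25,"ax":0,"ay":0,"az":0,"fingers":0},{"tx":0,"ty":0,"tz":-0.25,"ax":0,"ay":0,"az":0,"fingers":0},{"tx":0,"ty":0,"tz":-0.25,"ax":0,"ay":0,"az":0,"fingers":0}]'; python3 -m handwheel '[{"tx":0,"ty":0,"tz":0,"ax":0,"ay":0,"az":0,"fingers":0},{"tx":0,"ty":0,"tz":0,"ax":0,"ay":0,"az":0,"fingers":0},{"tx":0,"ty":0,"tz":0,"ax":0,"ay":0,"az":0,"fingers":0},{"tx":0,"ty":0,"tz":0,"ax":0,"ay":0,"az":0,"fingers":0},{"tx":0,"ty":0,"tz":0,"ax":0,"ay":0,"az":0,"fingers":0},{"tx":0,"ty":0,"tz":0,"ax":0,"ay":0,"az":0,"fingers":0},{"tx":0,"ty":0,"tz":0,"ax":0,"ay":0,"az":0,"fingers":0},{"tx":0,"ty":0,"tz":0,"ax":0,"ay":0,"az":0,"fingers":0},{"tx":0,"ty":0,"tz":0,"ax":0,"ay":0,"az":0,"fingers":0},{"tx":0,"ty":0,"tz":0,"ax":0,"ay":0,"az":0,"fingers":0}]'; python3 chk.py | grep -E "hung|mug|^[0-9]"; python3 chk.py | grep -E "hung|mug|^[0-9]"
```

```text
time: 60.3
position: [0.5374, 0.4315, 0.3043]
ee_rot: [-2.452, 0.012, 3.088]
contact_force: [-0.4, -0.2, -0.3]
finger_gap: 0.504
finger_force: 0.0
time: 61.3
position: [0.5373, 0.4316, 0.3045]
ee_rot: [-2.452, 0.012, 3.088]
contact_force: [0.2, 0.6, -0.0]
finger_gap: 0.5
finger_force: 0.0
scene hung? 480 [[0.504, 0.202, 0.101], [0.528, 0.231, 0.17], [0.624, 0.266, 0.207]]
mug 0.86 [200. 277.] [[0.505, 0.2, 0.14], [0.526, 0.228, 0.168], [0.556, 0.26, 0.201]]
mug 0.48 [181. 179.] [[0.388, 0.679, 0.012], [0.404, 0.707, 0.046], [0.44, 0.739, 0.075]]
mug 0.33 [244. 355.] [[0.568, -0.099, 0.028], [0.573, -0.086, 0.084], [0.601, -0.067, 0.109]]
top hung? 412 [[0.501, 0.209, 0.123], [0.529, 0.244, 0.164], [0.62, 0.292, 0.207]]
mug 0.78 [192. 258.] [[0.502, 0.214, 0.113], [0.534, 0.254, 0.156], [0.588, 0.298, 0.204]]
mug 0.56 [234. 140.] [[0.384, 0.699, 0.001], [0.433, 0.743, 0.042], [0.466, 0.781, 0.08]]
61.6
scene hung? 474 [[0.504, 0.202, 0.098], [0.528, 0.231, 0.17], [0.624, 0.265, 0.208]]
mug 0.72 [178. 177.] [[0.387, 0.679, 0.008], [0.403, 0.709, 0.044], [0.442, 0.741, 0.075]]
mug 0.72 [254. 365.] [[0.567, -0.149, 0.019], [0.571, -0.133, 0.087], [0.601, -0.112, 0.119]]
mug 0.67 [198. 275.] [[0.505, 0.2, 0.134], [0.526, 0.231, 0.167], [0.558, 0.267, 0.204]]
top hung? 404 [[0.498, 0.202, 0.126], [0.526, 0.238, 0.167], [0.621, 0.281, 0.208]]
mug 0.96 [190. 261.] [[0.501, 0.205, 0.121], [0.53, 0.243, 0.162], [0.582, 0.287, 0.199]]
mug 0.93 [231. 140.] [[0.383, 0.704, 0.001], [0.44, 0.744, 0.043], [0.467, 0.78, 0.08]]
61.9
```

The mug hangs still on the hook, well clear of the table, and all seven jars stand in order. The arm is clear, so I'm handing in.

```bash
python3 -c "
from plant import *
print(sign_off())"
```

```text
the job is handed in; nothing more can be done
None
```

The job is handed in at about 62 s: all seven jars stand in height order with gaps of about 5–10 mm by camera, and the mug hangs still by its handle on the hook. I viewed 15 pictures instead of the allowed 14, raised jar_120 about 1 mm while sliding it because it kept slipping, and did not re-measure the bystanders at the end.

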